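Turn the stamp pad round, stamp-lock the specimen pots, hang up the stamp

TASK

The front pad of the stamp-pad holder is worn out: slide the cover back, turn the double-ended cartridge end for end so that the fresh pad faces the front, seat it flat in the channel and slide the cover fully closed over the worn end. Then ink the hand stamp by pressing it squarely on the middle of the fresh pad, and press its face squarely into the lid collar of every specimen pot on the bench until the locking button is fully down, firmly but without crushing, not with the fingers and leaving the pots standing where they are. Finally hang the stamp by its side handle on the hook of the stand, and leave everything else alone.

Things in the scene. Friction and masses are not known exactly. Their poses are not given: they have to be found in the camera images.
- pad_holder: Low grey stamp-pad holder fixed to the worktop, 214 x 74 mm. Origin on the worktop under the centre of its open channel; x points to the rear (slide-cover end), the front is -x, z up. Channel 136 x 48 mm inside, floor 8 mm up, walls 18 mm, front lip 14 mm high: 2 to 3 mm play round the cartridge. Cover guides 33 mm high at x = 10 to 138, y = +-34 mm.
- cartridge: Loose white pad cartridge, 90 g: tray 130 x 44 x 12 mm, a dark pad at each end, and as finger grip a cross rib in the middle (14 mm along x, 38 along y, top 52 mm above the underside). Origin: centre of the underside; x points to the fresh-pad end. Starts in the channel, worn end to the front, fresh end under the cover. The rib stands free, 33 mm above the pads.
- fresh_pad (a point): Centre of the top of the fresh pad: a full, flat block 44 x 38 mm that stands 7 mm above the tray; 39 mm from the cartridge's middle, 19 mm above its underside.
- worn_pad (a point): Centre of the worn pad at the other end (39 mm from the middle): thinner, stamped into a round hollow, 13 mm above the underside.
- cover (a joint): Slide cover of the holder, m: 0 = forward, over the rear half of the channel (it then holds the cartridge down); 0.064 = fully to the rear, channel clear. Slides along the holder's x with about 2 N of friction and stays where it is left. It cannot be lifted.
- cover_knob (a point): Middle of the round black knob on the cover, 22 mm across; the grippable part is 12 mm high, its top 9 mm above this point, the cover plate 14 mm below. The cover closed, it stands 41 mm to the rear of the channel's centre and 46 mm above the worktop.
- stamp: Hand stamp, 260 g, 125 mm tall, standing on its face. Origin: centre of the face; z up the stem. Steel face 36 mm across, 12 mm thick, neck 22 mm, square wooden grip 28 x 28 mm at z = 45 to 125 mm (sides along x and y). On its +x side a hanging handle of 8 mm bar in the xz plane, roof-shaped at the top: opening x = 14 to 54, z = 62 to 112 mm, its peak at x = 36.
- stamp_loop (a point): Centre of the opening of the stamp's hanging handle, 36 mm from the stem's axis and 85 mm above the face. Hung, the handle's peak beds on the hook arm (arm axis 99 mm above the face, stamp upright); let go, the stamp swings to about 0.6 rad.
- hook_stand: Fixed hook stand: white round foot 110 mm across, post 14 mm thick, head up to 217 mm. Origin on the worktop under the post. From the head a level hook arm of 16 mm bar in a grey rubber sleeve runs along the stand's -x (towards the robot), its axis 205 mm up, and turns up at the end.
- hook_seat (a point): Top of the level hook arm where things hang, 85 mm in front of the post (at -x), 213 mm above the worktop.
- hook_tip (a point): Top of the upturned end of the hook, 119 mm in front of the post, 224 mm above the worktop.
- pot_1: Closed white specimen pot, 68 mm across, 67 mm high, 230 g, loose on the worktop (it may be absent). Origin at the centre of its underside. On the lid a collar 46 mm inside, 67 mm high, surrounds the round locking button.
- pot_1_lock (a joint): Locking button of this pot, m: 0 = up (its top 66.5 mm above the pot's underside, just below the collar's rim), 0.005 = fully down and locked. It gives way at about 8 N, stays down, and only something under 46 mm across gets to it.
- pot_2: Closed white specimen pot, 68 mm across, 67 mm high, 230 g, loose on the worktop (it may be absent). Origin at the centre of its underside. On the lid a collar 46 mm inside, 67 mm high, surrounds the round locking button.
- pot_2_lock (a joint): Locking button of this pot, m: 0 = up (its top 66.5 mm above the pot's underside, just below the collar's rim), 0.005 = fully down and locked. It gives way at about 8 N, stays down, and only something under 46 mm across gets to it.
- pot_3: Closed white specimen pot, 68 mm across, 67 mm high, 230 g, loose on the worktop (it may be absent). Origin at the centre of its underside. On the lid a collar 46 mm inside, 67 mm high, surrounds the round locking button.
- pot_3_lock (a joint): Locking button of this pot, m: 0 = up (its top 66.5 mm above the pot's underside, just below the collar's rim), 0.005 = fully down and locked. It gives way at about 8 N, stays down, and only something under 46 mm across gets to it.
- pot_4: Closed white specimen pot, 68 mm across, 67 mm high, 230 g, loose on the worktop (it may be absent). Origin at the centre of its underside. On the lid a collar 46 mm inside, 67 mm high, surrounds the round locking button.
- pot_4_lock (a joint): Locking button of this pot, m: 0 = up (its top 66.5 mm above the pot's underside, just below the collar's rim), 0.005 = fully down and locked. It gives way at about 8 N, stays down, and only something under 46 mm across gets to it.
- timer: Bystander: small white bench timer 70 x 62 x 20 mm, origin at the centre of its underside. To be left alone.
- tape_roll: Bystander: roll of green label tape 68 mm across, 19 mm high, origin at the centre of its underside. To be left alone.
- marker: Bystander: black-capped marker pen 132 mm long, origin at the centre of its underside. To be left alone.
There are look-alikes about, which are no part of the job. Leave any brown or orange look-alike of the pot_2 alone.

How it is judged:
On the way, in this order (a step that is already met when the one before it is completed fails the run):
1. the cover is slid back (value of joint cover above 0.05 m), for 0.2 s.
2. the cartridge lies reversed in the channel, fresh pad to the front, and the cover is closed again (x of fresh_pad in the frame of pad_holder between -0.044 and -0.034 m and angle between the x axis of cartridge and the x axis of pad_holder, either way round below 0.08 rad and angle between cartridge's own z axis and vertical below 0.05 rad and z of cartridge in the frame of pad_holder between 0.005 and 0.0105 m and value of joint cover below 0.005 m), for 0.2 s.
3. the upright stamp is pressed on the middle of the fresh pad (contact force between stamp and cartridge above 4 N and angle between stamp's own z axis and vertical below 0.12 rad and horizontal distance between stamp and fresh_pad below 0.012 m), for 0.2 s.
4. the locking button of every pot present is pressed fully down (value of joint each of pot_1_lock, pot_2_lock, pot_3_lock, pot_4_lock above 0.004 m), for 0.2 s.
At the end, for the whole second after the job is handed in: Cartridge flat in the channel, fresh pad to the front (within 5 mm, 0.08 rad); cover closed within 5 mm; every pot locked (button 4 mm down or more), upright, within 80 mm of its start; stamp at rest, hanging by its handle on the hook (handle centre within 60 mm of the seat), clear of the worktop (all of step 2 and all of step 4 and angle between each of pot_1, pot_2, pot_3, pot_4's own z axis and vertical below 0.1 rad and distance of each of pot_1, pot_2, pot_3, pot_4 from where it was at the start of the episode below 0.08 m and contact force between stamp and hook_stand above 1 N and distance between stamp_loop and hook_seat below 0.06 m and height (world z) of stamp above 0.06 m and linear speed of stamp below 0.05 m/s); the robot touches nothing.
It fails at once if a pot is pressed with the fingers (more than 5 N) (contact force between the fingers and pot_1 above 5 N or contact force between the fingers and pot_2 above 5 N or contact force between the fingers and pot_3 above 5 N or contact force between the fingers and pot_4 above 5 N).
It fails at once if a pot is crushed (more than 60 N from the stamp) (contact force between stamp and pot_1 above 60 N or contact force between stamp and pot_2 above 60 N or contact force between stamp and pot_3 above 60 N or contact force between stamp and pot_4 above 60 N).
It fails at once if the stamp is pressed on a pot at a slant (over 0.25 rad, more than 5 N) (angle between stamp's own z axis and vertical above 0.25 rad and (contact force between stamp and pot_1 above 5 N or contact force between stamp and pot_2 above 5 N or contact force between stamp and pot_3 above 5 N or contact force between stamp and pot_4 above 5 N)).
It fails at once if a pot is locked (button more than 2 mm down) while the fresh pad is not yet at the front (x of fresh_pad in the frame of pad_holder above 0 m and value of joint any of pot_1_lock, pot_2_lock, pot_3_lock, pot_4_lock above 0.002 m).
It fails at once if a bystander is moved by more than 3 cm (distance of any of timer, tape_roll, marker from where it was at the start of the episode above 0.03 m).
Of pot_1, pot_2, pot_3, pot_4 only 2 to 4 are there at a start; the rules pass over those that are not, and their reading is None.
At some moment in a run one of pot_1, pot_2, pot_3, pot_4 may be knocked a few centimetres aside while the robot is not near it.
It also fails if it takes over 210 s, if anything falls off the work surface, if the arm or the gripper's body presses on something with over 40 N, if the wrist force passes 120 N, or if a joint passes its speed limit or range.

ROBOT

A 6-joint arm with a two-finger parallel gripper is mounted at the origin on a cart in front of the work surface, level with it; the furniture and walls round the work are solid. World frame = base frame: x ahead of the robot, y to its left, z up, the work surface at z = 0. Lengths are in m, angles in rad, forces in N, time in s.
With the tool pointing down it reaches from about 0.35 to 0.775 m from the base axis. Payload 7.3 kg.
Tool frame: the origin (TCP) lies between the finger pads; the fingertips stand 17 mm ahead of it and the grasp point (between the pads) lies 2 mm behind it; z points along the fingers, y is the direction in which the jaws open and shut (so a half turn about z gives the same grasp; the last joint's range is limited). The gripper opens to 92 mm and grips with 3 to 60 N. Pads are 19 mm wide; open, the fingers measure 130 mm over their backs; the gripper's body (75 mm by 190 mm) begins 47 mm behind the grasp point.
Start: joints at [1.052, 0.342, 1.524, -0, 1.275, -0.146], TCP at [0.191, 0.489, 0.244] pointing down, gripper open.
Joint ranges: [-2.53, 2.53], [-0.77, 2.02], [0.04, 2.7], [-1, 4.14], [0.28, 2.66], [-3.11, 3.11]. Speed limits (rad/s): [2.57, 2.57, 3.14, 3.14, 3.14, 3.14].

INTERFACE

Orientations are given as [roll, pitch, yaw] about the fixed x, y, z axes, in that order (R = Rz(yaw) Ry(pitch) Rx(roll)).
In Python, from cell import sensors, vision, hand_in gives the robot as it stands.
- The arm moves only by the tool step_arm, never from a script. Its argument "series" is a list of rows, each a list of 5 numbers: the opening, from 0 (shut) to 1 (fully open), then the shift along the world's x, y, z each as a share of 25 mm, from -1 to 1, then the turn about the world's z as a share of 0.08 rad, from -1 to 1. A call has 1 to 12 rows; each row shifts and turns the commanded pose from where the row before left it; what a row does not reach is not made up. A row lasts 1/10 s, in which the tool goes at most 50 mm and 8.59 degrees, less where a joint would pass 70% of its speed; a pose out of reach is approached as far as the arm can. A call with a number of a shift or a turn outside -1 to 1 is refused whole. A call with a gripper value outside its range is refused whole. The fingers move at their own pace and stop on an object; "squeeze" is the grip in N (left out, the last holds). Time passes only in rows, so rows that do not move let the fingers close. It gives the time, the measured TCP pose, the force and the opening at its end, in the units of the state.
- sensors.observe(): the state, without advancing time (a new reading comes with each control period).
- vision.read_camera(name): name is "side" or "top" or "wrist"; returns a dict with "pixels" (420x560x3 uint8, blue, green, red), "range_z" (420x560 float32, m along the optical axis (not along the pixel's ray), 0 where there is no reading), "camera_matrix" (3x3 intrinsics, pixels), "pose" (4x4, takes a point from camera to world coordinates). Camera axes: x right, y down, z forward; pixel columns grow to the right and rows downward; lengths in m; the calibration is good to about 2 mm. The wrist camera is an equidistant fisheye: a pixel r from the principal point sees the ray r / f radians off the axis. A picture is of the moment at which its call begins.
- hand_in(): hands the job in, once; it reports no verdict.
The state is a dict: "time": time; "qpos": joint angles; "qvel": joint speeds; "joint_efforts": joint torques, N m; "tool_pos": TCP position; "tool_rot": TCP orientation; "contact_force": force on the tool from outside, world axes, zero at the start; "torque": the same for the moment, N m; "opening": finger opening in m.
Only numpy, scipy, OpenCV 4.12 (cv2) and the standard library are available. Lean on these libraries where they do the work, as an engineer would, in place of code of your own. Each camera call takes 0.05 s, during which the arm holds its last target.

## Working session

There is one attempt and no reset: what is moved stays moved. The work goes in short steps, Python scripts to look and compute and a tool call to move; the robot and the scene stay as the last step left them, time stands still between calls to the robot, and variables do not carry over. Pictures are saved under pics/ and viewed, and the job is handed in when it is done.

Besides the shell and the picture viewer there is one more tool, called after "Request:" as name(argument=value, ...), one argument or row to a line, values as JSON. step_arm: Moves the arm, as the interface text tells. Its arguments: {"type":"object","properties":{"series":{"type":"array","items":{"type":"array","items":{"type":"number","minimum":-1,"maximum":1}}},"squeeze":{"type":"number"}},"required":["series"]}

```bash
ls; mkdir -p pics; cat > h.py <<'E'
from cell import sensors, vision, hand_in
import numpy as np, cv2
def snap(name,fn=None):
    d=vision.read_camera(name)
    np.savez('last_%s.npz'%name,**d)
    if fn: cv2.imwrite('pics/'+fn,d['pixels'])
    return d
def load(name): return dict(np.load('last_%s.npz'%name))
def cloud(d):
    K=d['camera_matrix'];z=d['range_z'];h,w=z.shape
    u,v=np.meshgrid(np.arange(w),np.arange(h))
    p=np.stack([(u-K[0,2])/K[0,0]*z,(v-K[1,2])/K[1,1]*z,z,np.ones_like(z)],-1)
    q=(p@d['pose'].T)[...,:3]; q[z==0]=np.nan
    return q
E
python3 - <<'E'
from h import *
print(sensors.observe())
for n in ('side','top','wrist'):
    d=snap(n,n+'0.png'); print(n,d['camera_matrix'],d['pose'])
E
```

```text
pics
{'time': 0.0, 'qpos': array([ 1.05202137e+00,  3.42687445e-01,  1.52499811e+00,  2.36190115e-05,
        1.27542873e+00, -1.46030932e-01]), 'qvel': array([-0.00108257,  0.00123263, -0.00253246, -0.00010796, -0.00140681,
        0.00208177]), 'joint_efforts': array([ 4.14915803e-04, -4.31251752e+01, -2.44209212e+01,  7.19240773e-02,
        5.60950523e-02, -1.06978807e-04]), 'tool_pos': array([0.19098721, 0.48861872, 0.24306987]), 'tool_rot': array([-3.14009051e+00, -2.43760782e-04,  2.76884156e+00]), 'contact_force': array([-0.18782906,  0.11954755, -0.27630593]), 'torque': array([-0.01435207, -0.02310642,  0.01572353]), 'opening': 0.09170892349038123}
side [[526.87081504   0.         275.41846318]
 [  0.         526.87081504 211.16761167]
 [  0.           0.           1.        ]] [[ 0.8683186  -0.27287463  0.41420072  0.00362182]
 [-0.49575188 -0.50422634  0.70709679 -0.91928705]
 [ 0.01590214 -0.81932608 -0.57310722  0.87143509]
 [ 0.          0.          0.          1.        ]]
top [[393.40644006   0.         284.56181846]
 [  0.         393.40644006 206.56476842]
 [  0.           0.           1.        ]] [[-0.02507691 -0.98943967  0.14275956  0.34834405]
 [-0.99965574  0.02592156  0.00405959 -0.00855467]
 [-0.00771727 -0.14260861 -0.98974907  1.30601273]
 [ 0.          0.          0.          1.        ]]
wrist [[325.1922621    0.         280.531397  ]
 [  0.         325.1922621  212.98789898]
 [  0.           0.           1.        ]] [[ 0.36501331  0.89332491  0.2621753   0.1203732 ]
 [ 0.93100047 -0.34968208 -0.10469274  0.51715004]
 [-0.00184663  0.28229957 -0.95932452  0.38382547]
 [ 0.          0.          0.          1.        ]]
```

View pics/top0.png

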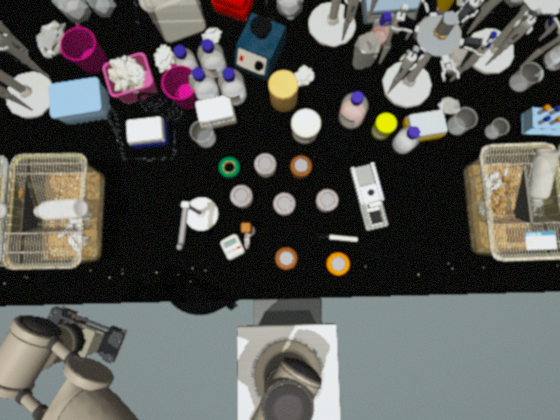

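View pics/side0.png

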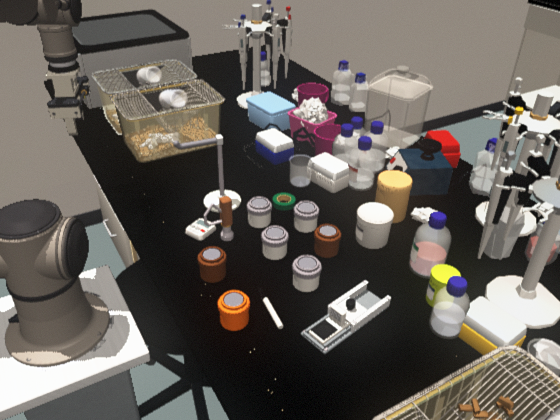

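```bash
python3 - <<'E'
from h import *
d=load('top');c=d['pixels'][140:285,165:400];cv2.imwrite('pics/topc.png',cv2.resize(c,None,fx=3.4,fy=3.4,interpolation=cv2.INTER_CUBIC))
d=load('side');c=d['pixels'][180:360,180:400];cv2.imwrite('pics/sidec.png',cv2.resize(c,None,fx=3.3,fy=3.3,interpolation=cv2.INTER_CUBIC))
d=load('top');q=cloud(d)
for u,v in [(265,165),(241,196),(284,204),(327,200),(301,166),(286,258),(338,264),(305,126),(247,229),(364,178),(370,193),(377,216),(185,210),(184,240)]:
    print((u,v),np.nanmedian(q[v-2:v+3,u-2:u+3].reshape(-1,3),0).round(4))
E
```

```text
(265, 165) [0.6645 0.0564 0.0673]
(241, 196) [0.565  0.1349 0.0657]
(284, 204) [ 0.5354 -0.0019  0.0678]
(327, 200) [ 0.5448 -0.139   0.0661]
(301, 166) [ 0.6573 -0.06    0.066 ]
(286, 258) [ 0.3647 -0.0039  0.0662]
(338, 264) [ 0.3421 -0.1655  0.0664]
(305, 126) [ 0.7844 -0.0759  0.0879]
(247, 229) [0.4535 0.1111 0.1241]
(364, 178) [ 0.6259 -0.2732  0.0085]
(370, 193) [ 0.5657 -0.2803  0.0541]
(377, 216) [ 0.4947 -0.3057  0.0196]
(185, 210) [0.5038 0.2755 0.2108]
(184, 240) [0.4264 0.327  0.0036]
```

View pics/topc.png

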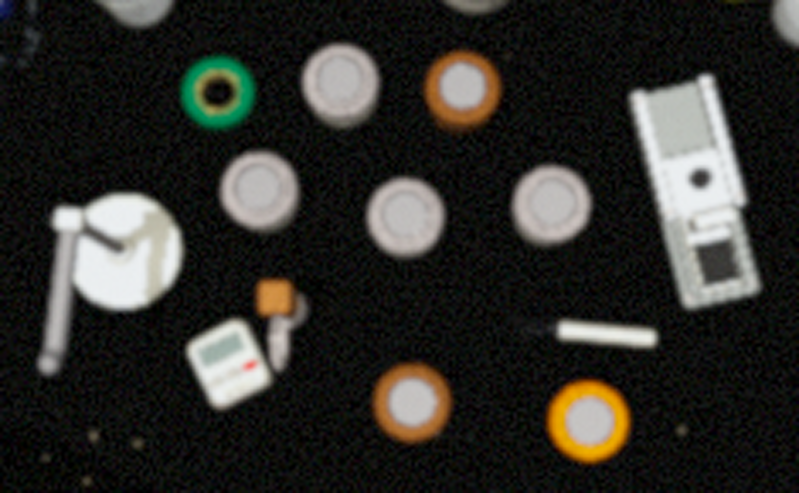

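View pics/sidec.png

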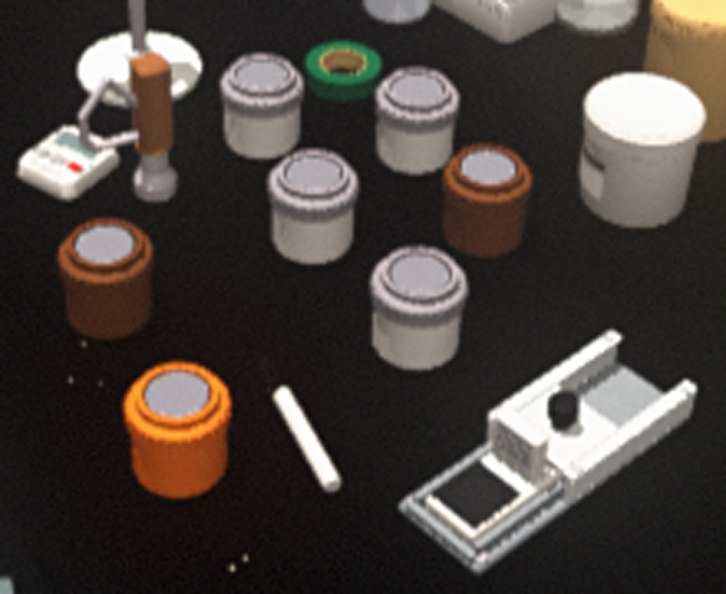

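```bash
python3 - <<'E'
from h import *
for n in ('top','side'):
    d=load(n);q=cloud(d)
    m=(q[...,0]>.40)&(q[...,0]<.72)&(q[...,1]<-.2)&(q[...,1]>-.40)&(q[...,2]>.006)&(q[...,2]<.07)
    P=q[m]
    r=cv2.minAreaRect(P[:,:2].astype(np.float32)*1000);print(n,m.sum(),r)
    # knob: black
    g=d['pixels'].max(-1)
    k=m&(g<90)&(q[...,2]>.04); print('knob',k.sum(),np.median(q[k],0), q[k].mean(0))
    k=m&(q[...,2]>.05)&(g>120);P=q[k];print('rib',len(P),cv2.minAreaRect(P[:,:2].astype(np.float32)*1000),np.median(P,0))
    # pots
    for c in [(.6645,.0564),(.565,.135),(.5354,-.002),(.5448,-.139)]:
        k=(np.hypot(q[...,0]-c[0],q[...,1]-c[1])<.05)&(q[...,2]>.058)&(q[...,2]<.075);P=q[k]
        (cx,cy),rr=cv2.minEnclosingCircle(P[:,:2].astype(np.float32)*1000);print('pot',k.sum(),cx,cy,rr,P.mean(0).round(4),np.median(P[:,2]))
    # stamp
    k=(np.hypot(q[...,0]-.4535,q[...,1]-.111)<.04)&(q[...,2]>.115)&(q[...,2]<.14);P=q[k]
    if k.sum()>4: print('stamp top',k.sum(),cv2.minAreaRect(P[:,:2].astype(np.float32)*1000),P.mean(0))
    k=(np.hypot(q[...,0]-.4535,q[...,1]-.111)<.09)&(q[...,2]>.045)&(q[...,2]<.112);P=q[k]; print('handle',len(P)); print(P[::max(1,len(P)//25)].round(3))
    # hook arm
    k=(q[...,2]>.18)&(q[...,2]<.24)&(q[...,0]>.3)&(q[...,0]<.65)&(q[...,1]>.18)&(q[...,1]<.42);P=q[k];print('arm',len(P))
    o=np.argsort(P[:,0]);print(P[o][::max(1,len(P)//20)].round(3))
E
```

```text
top 1534 ((564.773193359375, -300.0079040527344), (197.17999267578125, 309.8993225097656), 89.84616088867188)
knob 12 [ 0.56883303 -0.28155919  0.05589936] [ 0.56878327 -0.281419    0.05602926]
rib 94 ((621.22607421875, -325.6698913574219), (52.09974670410156, 225.1199493408203), 63.96330642700195) [ 0.53485659 -0.29231963  0.05792883]
pot 292 672.1495361328125 57.62643051147461 33.79665756225586 [0.6711 0.0582 0.0651] 0.06513051081247245
pot 308 569.4476318359375 136.81930541992188 34.20351028442383 [0.5683 0.1368 0.0648] 0.06526109561074922
pot 310 539.1258544921875 -1.104839563369751 34.257171630859375 [ 0.539  -0.0017  0.0648] 0.06516287728732306
pot 304 547.2372436523438 -139.09817504882812 34.36716079711914 [ 0.5469 -0.1399  0.0649] 0.06556167767810506
stamp top 93 ((445.2470397949219, 115.62281036376953), (54.50802993774414, 27.228116989135742), 1.2269399166107178) [0.4562258  0.11602472 0.12360367]
handle 91
[[0.542 0.12  0.063]
 [0.54  0.13  0.06 ]
 [0.54  0.12  0.057]
 [0.537 0.139 0.058]
 [0.537 0.13  0.059]
 [0.538 0.121 0.048]
 [0.469 0.103 0.083]
 [0.466 0.103 0.05 ]
 [
[... 2174 characters left out ...]
0.464 0.099 0.076]
 [0.467 0.101 0.071]
 [0.469 0.098 0.069]
 [0.396 0.111 0.079]
 [0.397 0.106 0.079]
 [0.467 0.101 0.058]
 [0.45  0.102 0.06 ]
 [0.421 0.113 0.06 ]
 [0.468 0.104 0.049]
 [0.445 0.103 0.055]
 [0.421 0.115 0.052]
 [0.456 0.098 0.047]]
arm 349
[[0.393 0.285 0.22 ]
 [0.4   0.283 0.21 ]
 [0.405 0.287 0.219]
 [0.412 0.282 0.198]
 [0.419 0.276 0.203]
 [0.427 0.275 0.207]
 [0.433 0.276 0.208]
 [0.441 0.281 0.213]
 [0.45  0.277 0.2  ]
 [0.458 0.273 0.206]
 [0.464 0.277 0.196]
 [0.473 0.269 0.21 ]
 [0.481 0.274 0.212]
 [0.489 0.271 0.209]
 [0.497 0.275 0.208]
 [0.504 0.273 0.21 ]
 [0.51  0.279 0.212]
 [0.513 0.269 0.182]
 [0.516 0.265 0.217]
 [0.519 0.261 0.206]
 [0.524 0.272 0.181]]
```

Request:
step_arm(
  series=[
    [1,0,-0.2,1,0],
    [1,0.2,-0.5,1,0.5],
    [1,0.6,-1,0.5,0.7],
    [1,0.6,-1,0,0.7],
    [1,0.6,-1,0,0.7],
    [1,0.6,-1,0,0.7],
    [1,0.6,-1,0,0.7],
    [1,0.6,-1,0,0.7],
    [1,0.6,-1,0,0.7],
    [1,0.6,-1,0,0.7],
    [1,0.6,-1,0,0.7],
    [1,0.6,-1,0,0.7],
  ],
)

```text
time: 1.35
tool_pos: [0.3465, 0.2203, 0.3061]
tool_rot: [3.142, -0.0, -2.912]
contact_force: [0.4, 0.5, 0.7]
opening: 0.0918
```

```bash
cat >> h.py <<'E'
def ray(d,uv,fish=True):
    K=d['camera_matrix'];uv=np.atleast_2d(np.asarray(uv,float))
    x=(uv[:,0]-K[0,2])/K[0,0];y=(uv[:,1]-K[1,2])/K[1,1]
    if fish:
        r=np.hypot(x,y)+1e-12;s=np.sin(r)/r; v=np.stack([x*s,y*s,np.cos(r)],-1)
    else: v=np.stack([x,y,np.ones_like(x)],-1)
    return v@d['pose'][:3,:3].T
def onz(d,uv,z,fish=True):
    v=ray(d,uv,fish);o=d['pose'][:3,3];t=(z-o[2])/v[:,2:]
    return (o+t*v)
def proj(d,P,fish=True):
    K=d['camera_matrix'];P=np.atleast_2d(P)
    c=(P-d['pose'][:3,3])@d['pose'][:3,:3]
    if fish:
        rho=np.hypot(c[:,0],c[:,1])+1e-12;th=np.arctan2(rho,c[:,2]);x=c[:,0]/rho*th;y=c[:,1]/rho*th
    else: x=c[:,0]/c[:,2];y=c[:,1]/c[:,2]
    return np.stack([x*K[0,0]+K[0,2],y*K[1,1]+K[1,2]],-1)
def wcloud(d):
    z=d['range_z'];h,w=z.shape
    u,v=np.meshgrid(np.arange(w),np.arange(h));uv=np.stack([u.ravel(),v.ravel()],-1)
    r=ray(d,uv);ax=d['pose'][:3,2];t=z.ravel()/(r@ax)
    q=d['pose'][:3,3]+t[:,None]*r;q=q.reshape(h,w,3);q[z==0]=np.nan
    return q
E
python3 - <<'E'
from h import *
d=snap('wrist','w1.png');print(sensors.observe())
E
```

```text
{'time': 1.4, 'qpos': array([ 0.3734893 ,  0.08055477,  1.68840818, -0.00267696,  1.3725937 ,
       -1.42782405]), 'qvel': array([ 0.07112744,  0.00579731, -0.00177406,  0.02533855,  0.00173859,
        0.23593486]), 'joint_efforts': array([  4.70258117, -31.68753147, -24.45364594,   1.37206882,
         0.39122541,   0.28955013]), 'tool_pos': array([0.3483374 , 0.21771576, 0.30605591]), 'tool_rot': array([-3.13899989e+00,  4.08914669e-04, -2.91054803e+00]), 'contact_force': array([ 2.21281305, -1.26821182,  1.0457135 ]), 'torque': array([ 0.00958537, -0.10487329,  0.00535361]), 'opening': 0.09161474512682947}
```

View pics/w1.png

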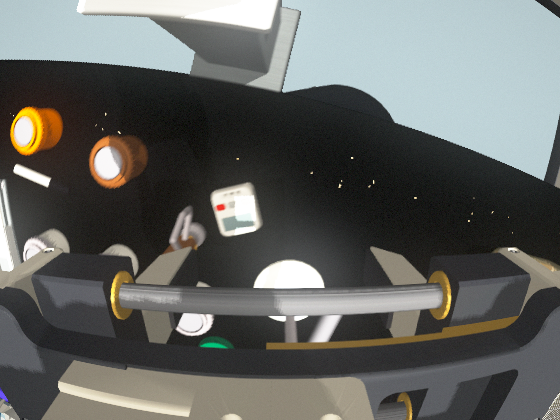

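Request:
step_arm(
  series=[
    [1,0.5,-1,0,0],
    [1,0.5,-1,0,0],
    [1,0.5,-1,0,0],
    [1,0.5,-1,0,0],
    [1,0.5,-1,0,0],
    [1,0.5,-1,0,0],
    [1,0.5,-1,0,0],
    [1,0.5,-1,0,0],
    [1,0.5,-1,0,0],
    [1,0.5,-1,0,0],
    [1,0.5,-1,0,0],
    [1,0.5,-1,0,0],
  ],
)

```text
time: 2.6
tool_pos: [0.4965, -0.0794, 0.306]
tool_rot: [3.141, -0.0, -2.915]
contact_force: [0.5, -0.0, 0.0]
opening: 0.0919
```

Request:
step_arm(
  series=[
    [1,0.5,-1,-0.5,0],
    [1,0.5,-1,-0.5,0],
    [1,0.5,-1,-0.5,0],
    [1,0.5,-1,-0.5,0],
    [1,0.5,-1,-0.5,0],
    [1,0.5,-1,-0.5,0],
    [1,0.5,-1,0,0],
    [1,0.5,0,0,0],
    [1,0.5,0,0,0],
    [1,0.5,0,0,0],
    [1,0,0,0,0],
    [1,0,0,0,0],
  ],
)

```text
time: 3.8
tool_pos: [0.6209, -0.2533, 0.2306]
tool_rot: [3.141, -0.001, -2.914]
contact_force: [-0.4, -0.2, -0.6]
opening: 0.0919
```

```bash
python3 - <<'E'
from h import *
d=snap('wrist','w2.png');print(sensors.observe()['tool_pos'],sensors.observe()['qpos'])
E
```

```text
[ 0.62069258 -0.25330489  0.23084862] [-5.01642777e-01  6.27999519e-01  1.08706101e+00 -8.67250838e-05
  1.42770338e+00 -2.29965918e+00]
```

View pics/w2.png

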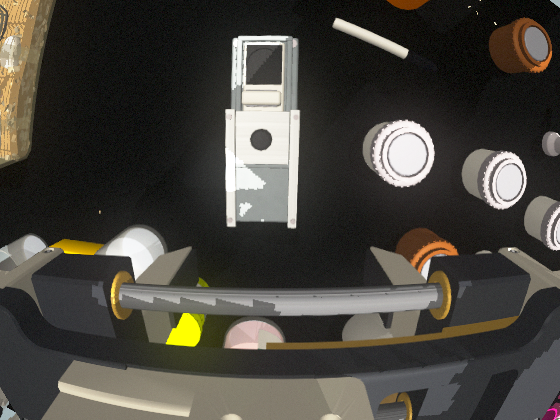

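```bash
python3 - <<'E'
from h import *
d=load('wrist');c=d['pixels'][25:240,205:320];cv2.imwrite('pics/w2c.png',cv2.resize(c,None,fx=2.7,fy=2.7,interpolation=cv2.INTER_CUBIC))
q=wcloud(d)
for u,v in [(261,139),(263,96),(390,150),(262,60),(240,105),(261,160)]: print((u,v),q[v,u].round(4))
E
```

```text
(261, 139) [ 0.5689 -0.2842  0.0552]
(263, 96) [ 0.5279 -0.2912  0.0595]
(390, 150) [ 0.5481 -0.1608  0.0672]
(262, 60) [ 0.4873 -0.3037  0.0218]
(240, 105) [ 0.54   -0.3163  0.017 ]
(261, 160) [ 0.5923 -0.2805  0.0309]
```

View pics/w2c.png

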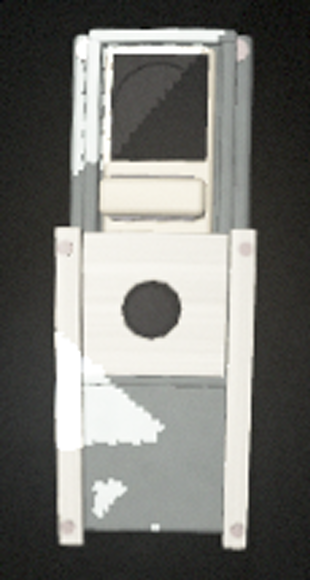

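```bash
python3 - <<'E'
from h import *
d=load('wrist')
g=onz(d,[(226.1,226),(295,228),(225.4,109.8),(299.8,110.2)],.033);print(g.round(4))
ax=(g[0]+g[1]-g[2]-g[3])/2;print('axis len',np.linalg.norm(ax[:2]),'yaw',np.arctan2(ax[1],ax[0]),'widths',np.linalg.norm(g[0]-g[1]),np.linalg.norm(g[2]-g[3]))
mid=g.mean(0);yaw=np.arctan2(ax[1],ax[0]);e=np.array([np.cos(yaw),np.sin(yaw)])
print('origin from guides',mid[:2]-.074*e)
k=onz(d,[(205+151/2.7,25+309/2.7)],.055)[0];print('knob',k, 'origin from knob',k[:2]-.041*e)
r=onz(d,[(205+100/2.7,25+179/2.7),(205+205/2.7,25+179/2.7)],.060);print('rib top front edge',r)
r=onz(d,[(205+102/2.7,25+196/2.7),(205+205/2.7,25+196/2.7)],.056);print(r, r.mean(0))
E
```

```text
[[ 0.6718 -0.303   0.033 ]
 [ 0.6568 -0.2282  0.033 ]
 [ 0.5482 -0.3281  0.033 ]
 [ 0.5322 -0.253   0.033 ]]
axis len 0.1266008374429521 yaw 0.19818866920892897 widths 0.07627429638024871 0.07672137540770536
origin from guides [ 0.52969464 -0.29266248]
knob [ 0.56935821 -0.28419356  0.055     ] origin from knob [ 0.52916079 -0.2922662 ]
rib top front edge [[ 0.52751291 -0.3116385   0.06      ]
 [ 0.51979667 -0.27577354  0.06      ]]
[[ 0.53314319 -0.3101182   0.056     ]
 [ 0.52543451 -0.27446977  0.056     ]] [ 0.52928885 -0.29229398  0.056     ]
```

Request:
step_arm(
  series=[
    [0.45,-0.69,-0.41,-1,-0.29],
    [0.45,-0.69,-0.41,-1,0],
    [0.45,-0.69,-0.41,-1,0],
    [0.45,0,0,-1,0],
    [0.45,0,0,-1,0],
    [0.45,0,0,0,0],
    [0.45,0,0,0,0],
  ],
  squeeze=15,
)

```text
time: 4.55
tool_pos: [0.5693, -0.2843, 0.1068]
tool_rot: [3.141, -0.0, -2.938]
contact_force: [-0.2, 0.8, 1.1]
opening: 0.0426
```

```bash
python3 - <<'E'
from h import *
d=snap('wrist','w3.png');o=sensors.observe();print(o['tool_pos'],o['tool_rot'])
E
```

```text
[ 0.56991365 -0.28459357  0.10773741] [-3.14030655e+00  1.35401515e-03 -2.93754599e+00]
```

View pics/w3.png

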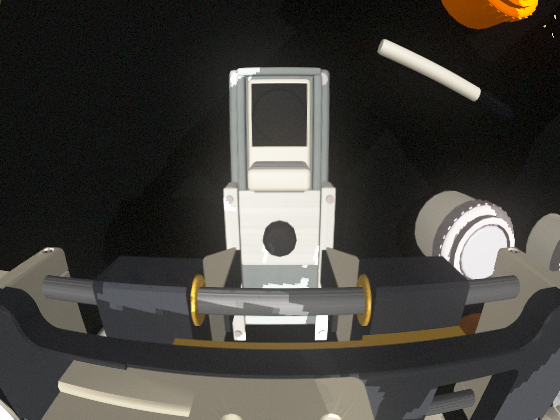

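Request:
step_arm(
  series=[
    [0.45,0,0,-0.7,0],
    [0.45,0,0,-0.7,0],
    [0.45,0,0,-0.72,0],
    [0.45,0,0,0,0],
    [0,0,0,0,0],
    [0,0,0,0,0],
    [0,0,0,0,0],
    [0,0,0,0,0],
    [0,0,0,0,0],
  ],
  squeeze=20,
)

```text
time: 5.5
tool_pos: [0.5702, -0.2849, 0.0547]
tool_rot: [-3.14, 0.002, -2.938]
contact_force: [0.1, -0.5, 5.9]
opening: 0.0206
```

Request:
step_arm(
  series=[
    [0,0.42,0.087,0,0],
    [0,0.42,0.087,0,0],
    [0,0.42,0.087,0,0],
    [0,0.42,0.087,0,0],
    [0,0.42,0.087,0,0],
    [0,0.42,0.087,0,0],
    [0,0,0,0,0],
    [0,0,0,0,0],
  ],
)

```text
time: 6.3
tool_pos: [0.6332, -0.2717, 0.0546]
tool_rot: [-3.14, 0.002, -2.937]
contact_force: [-0.5, -0.1, 6.6]
opening: 0.0207
```

```bash
python3 - <<'E'
from h import *
d=snap('wrist','w4.png');o=sensors.observe();print(o['tool_pos'],o['contact_force'],o['opening'])
E
```

```text
[ 0.63319339 -0.27166593  0.05465799] [-0.09546773  0.12259703  5.20503189] 0.02084845412759335
```

View pics/w4.png

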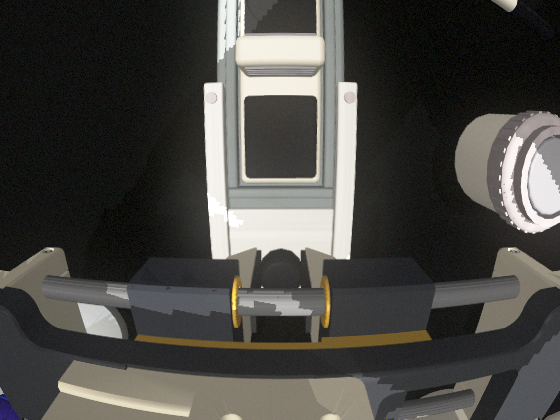

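Request:
step_arm(
  series=[
    [0.5,0,0,0,0],
    [0.5,0,0,0,0],
    [0.5,0,0,0.5,0],
    [0.5,0,0,1,0],
    [0.5,0,0,1,-1],
    [0.5,-0.5,-0.1,1,-1],
    [0.5,-0.5,-0.1,0.5,-1],
    [0.5,-0.5,-0.1,0,-1],
    [0.5,-0.5,-0.1,0,-1],
    [0.5,-0.5,-0.1,0,-1],
    [0.5,-0.5,-0.1,0,-1],
    [0.5,-0.5,-0.1,0,-1],
  ],
)

```text
time: 7.55
tool_pos: [0.5444, -0.2888, 0.154]
tool_rot: [3.142, 0.0, 2.702]
contact_force: [0.3, -0.1, -0.3]
opening: 0.046
```

Request:
step_arm(
  series=[
    [0.5,-0.5,-0.1,0,-1],
    [0.5,-0.15,-0.05,0,-1],
    [0.5,0,0,0,-1],
    [0.5,0,0,0,-1],
    [0.5,0,0,0,-1],
    [0.5,0,0,0,-1],
    [0.5,0,0,0,-1],
    [0.5,0,0,0,-1],
    [0.5,0,0,0,-1],
    [0.5,0,0,0,-1],
    [0.5,0,0,0,-1],
    [0.5,0,0,0,-0.63],
  ],
)

```text
time: 8.75
tool_pos: [0.5287, -0.2925, 0.154]
tool_rot: [3.141, 0.0, 1.772]
contact_force: [0.4, 0.5, 0.3]
opening: 0.0458
```

```bash
python3 - <<'E'
from h import *
d=snap('wrist','w5.png');o=sensors.observe();print(o['tool_pos'],o['tool_rot'],o['contact_force'],o['opening'])
E
```

```text
[ 0.52873047 -0.2924642   0.15399392] [3.14117470e+00 2.69236165e-04 1.77053640e+00] [ 1.20817117 -0.11694739  0.16683582] 0.0460711463755404
```

View pics/w5.png

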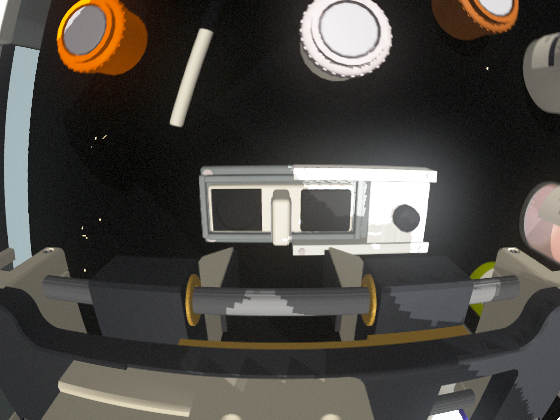

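```bash
python3 - <<'E'
from h import *
d=load('wrist');c=d['pixels'][155:265,190:445];cv2.imwrite('pics/w5c.png',cv2.resize(c,None,fx=3.1,fy=3.1,interpolation=cv2.INTER_CUBIC))
E
```

```text
(no output)
```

View pics/w5c.png

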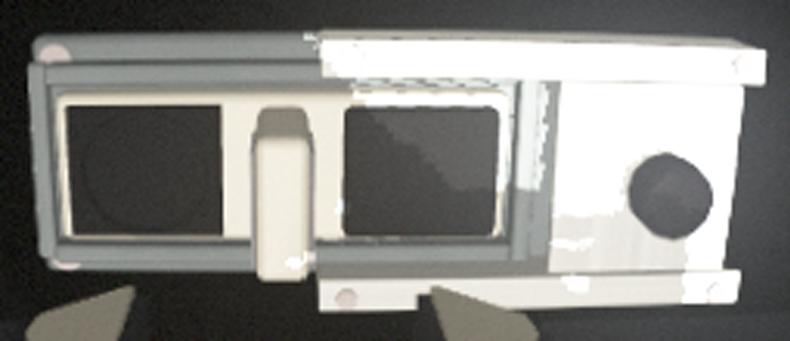

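```bash
python3 - <<'E'
from h import *
d=load('wrist')
f=lambda *a:[(190+x/3.1,155+y/3.1) for x,y in a]
# guides inner/outer top corners z=.033 : front-left(+y) , rear +y, front -y, rear -y
g=onz(d,f((321,43),(765,47),(319,310),(737,305)),.033)
ax=(g[1]+g[3]-g[0]-g[2])/2;yaw=np.arctan2(ax[1],ax[0]);print(g.round(4),np.linalg.norm(ax[:2]),yaw,np.linalg.norm(g[0]-g[2]),np.linalg.norm(g[1]-g[3]))
e=np.array([np.cos(yaw),np.sin(yaw)]);print(g.mean(0)[:2]-.074*e)
r=onz(d,f((258,137),(310,135),(258,279),(307,279)),.060);print('rib top',r.round(4),r.mean(0))
t=onz(d,f((58,95),(508,95),(70,237),(505,238)),.020);print('tray',t.round(4),t.mean(0),[np.arctan2(*(t[b]-t[a])[[1,0]]) for a,b in((0,1),(2,3))])
E
```

```text
[[ 0.5321 -0.2541  0.033 ]
 [ 0.6559 -0.227   0.033 ]
 [ 0.5474 -0.3283  0.033 ]
 [ 0.6733 -0.3042  0.033 ]] 0.1274922282722676 0.2025829085089177 0.07578296430272614 0.07905056034566682
[ 0.52970101 -0.29330755]
rib top [[ 0.5201 -0.2757  0.06  ]
 [ 0.5322 -0.2727  0.06  ]
 [ 0.5271 -0.3116  0.06  ]
 [ 0.5392 -0.3092  0.06  ]] [ 0.52963679 -0.29227616  0.06      ]
tray [[ 0.4634 -0.2847  0.02  ]
 [ 0.5879 -0.2593  0.02  ]
 [ 0.4728 -0.3261  0.02  ]
 [ 0.5982 -0.301   0.02  ]] [ 0.53056819 -0.29274869  0.02      ] [np.float64(0.2005497087386594), np.float64(0.1975056605679437)]
```

Request:
step_arm(
  series=[
    [0.5,0.04,0,-1,0],
    [0.5,0,0,-1,0],
    [0.5,0,0,-1,0],
    [0.5,0,0,-0.8,0],
    [0.5,0,0,-0.28,0],
    [0.5,0,0,0,0],
    [0,0,0,0,0],
    [0,0,0,0,0],
    [0,0,0,0,0],
    [0,0,0,0,0],
    [0,0,0,0,0],
    [0,0,0,0,0],
  ],
  squeeze=35,
)

```text
time: 10.0
tool_pos: [0.5298, -0.2926, 0.0517]
tool_rot: [3.141, 0.0, 1.775]
contact_force: [-0.7, 0.2, 3.7]
opening: 0.0137
```

Gripped (13.7 mm). Lift and turn by π.

Request:
step_arm(
  series=[
    [0,0,0,0.3,0],
    [0,0,0,0.5,0],
    [0,0,0,0.8,0],
    [0,0,0,0.8,0],
    [0,0,0,0.4,0],
    [0,0,0,0,-0.5],
    [0,0,0,0,-1],
    [0,0,0,0,-1],
    [0,0,0,0,-1],
    [0,0,0,0,-1],
    [0,0,0,0,-1],
    [0,0,0,0,-1],
  ],
)

```text
time: 11.2
tool_pos: [0.5296, -0.2924, 0.1214]
tool_rot: [-3.142, -0.0, 1.252]
contact_force: [0.6, 0.1, -2.0]
opening: 0.0134
```

```bash
python3 - <<'E'
from h import *
d=snap('wrist','w6.png');o=sensors.observe();print(o['tool_pos'],o['tool_rot'],o['contact_force'],o['opening'])
E
```

```text
[ 0.5296418  -0.29243917  0.12140112] [ 3.14158598e+00 -5.13733289e-05  1.24798883e+00] [ 0.37211972  0.52093006 -0.53070371] 0.013641780229284112
```

View pics/w6.png

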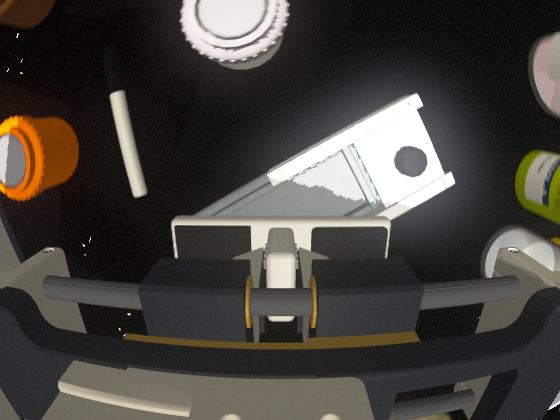

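Request:
step_arm(
  series=[
    [0,0,0,0,-1],
    [0,0,0,0,-1],
    [0,0,0,0,-1],
    [0,0,0,0,-1],
    [0,0,0,0,-1],
    [0,0,0,0,-1],
    [0,0,0,0,-1],
    [0,0,0,0,-1],
    [0,0,0,0,-1],
    [0,0,0,0,-1],
    [0,0,0,0,-1],
    [0,0,0,0,-1],
  ],
)

```text
time: 12.45
tool_pos: [0.5296, -0.2924, 0.1214]
tool_rot: [-3.142, 0.0, 0.294]
contact_force: [-0.1, 0.3, -0.1]
opening: 0.0137
```

Request:
step_arm(
  series=[
    [0,0,0,0,-1],
    [0,0,0,0,-1],
    [0,0,0,0,-1],
    [0,0,0,0,-1],
    [0,0,0,0,-1],
    [0,0,0,0,-1],
    [0,0,0,0,-1],
    [0,0,0,0,-1],
    [0,0,0,0,-1],
    [0,0,0,0,-1],
    [0,0,0,0,-1],
    [0,0,0,0,-1],
  ],
)

```text
time: 13.65
tool_pos: [0.5296, -0.2924, 0.1214]
tool_rot: [3.142, 0.0, -0.666]
contact_force: [-0.1, -0.6, -0.3]
opening: 0.0138
```

Request:
step_arm(
  series=[
    [0,0,0,0,-1],
    [0,0,0,0,-1],
    [0,0,0,0,-1],
    [0,0,0,0,-1],
    [0,0,0,0,-1],
    [0,0,0,0,-1],
    [0,0,0,0,-1],
    [0,0,0,0,-1],
    [0,0,0,0,-0.7],
    [0,0,0,0,0],
    [0,0,0,0,0],
    [0,0,0,0,0],
  ],
)

```text
time: 14.85
tool_pos: [0.5297, -0.2925, 0.1213]
tool_rot: [3.141, 0.0, -1.359]
contact_force: [0.8, -0.0, -1.3]
opening: 0.0135
```

```bash
python3 - <<'E'
from h import *
d=snap('wrist','w7.png');o=sensors.observe();print(o['tool_pos'],o['tool_rot'],o['contact_force'],o['opening'])
c=d['pixels'][150:330,130:450];cv2.imwrite('pics/w7c.png',cv2.resize(c,None,fx=2.5,fy=2.5,interpolation=cv2.INTER_CUBIC))
E
```

```text
[ 0.52967798 -0.29246879  0.12127763] [ 3.14145361e+00  5.25988712e-05 -1.35951001e+00] [ 0.46339372 -0.41970849  0.05092495] 0.01351413276651834
```

View pics/w7c.png

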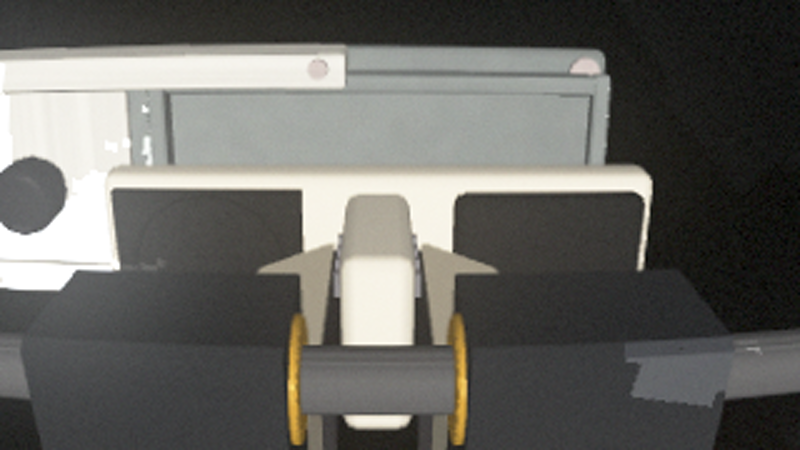

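```bash
python3 - <<'E'
from h import *
d=load('wrist')
f=lambda *a:[(130+x/2.5,150+y/2.5) for x,y in a]
th=.201;e=np.array([np.cos(th),np.sin(th)]);n=np.array([-e[1],e[0]]);O=np.array([.5297,-.2929])
def loc(P): return np.stack([(P[:,:2]-O)@e,(P[:,:2]-O)@n],-1).round(4)
print('tray far edge pts(-y side)',loc(onz(d,f((150,168),(250,167),(500,167),(620,168)),.0896)))
print('tray ends (top)',loc(onz(d,f((107,200),(652,200)),.0896)))
print('rib top',loc(onz(d,f((341,265),(415,265)),.1296)))
print('rib ends',loc(onz(d,f((378,428),(378,207)),.1296)))
print('channel wall inner far edge top (z.018)',loc(onz(d,f((200,93),(400,94),(580,96)),.018)))
print('chan ends at floor',loc(onz(d,f((172,130),(590,130)),.018)))
E
```

```text
tray far edge pts(-y side) [[ 0.0522 -0.0216]
 [ 0.0289 -0.0221]
 [-0.027  -0.0226]
 [-0.0551 -0.0226]]
tray ends (top) [[ 0.0634 -0.0136]
 [-0.0639 -0.0149]]
rib top [[ 0.0068 -0.0163]
 [-0.0063 -0.0164]]
rib ends [[-0.0001  0.019 ]
 [ 0.0004 -0.0273]]
channel wall inner far edge top (z.018) [[ 0.0555 -0.024 ]
 [-0.0066 -0.024 ]
 [-0.063  -0.0243]]
chan ends at floor [[ 0.0652 -0.0121]
 [-0.0671 -0.0134]]
```

Request:
step_arm(
  series=[
    [0,0,0,0,-0.13],
    [0,0,0,-0.6,0],
    [0,0,0,-0.6,0],
    [0,0,0,-0.6,0],
    [0,0,0,-0.4,0],
    [0,0,0,-0.3,0],
    [0,0,0,-0.2,0],
    [0,0,0,-0.07,0],
    [0,0,0,0,0],
    [0,0,0,0,0],
  ],
)

```text
time: 15.9
tool_pos: [0.5298, -0.2926, 0.0523]
tool_rot: [-3.141, -0.0, -1.371]
contact_force: [-0.2, -0.9, -1.6]
opening: 0.0139
```

```bash
python3 - <<'E'
from h import *
d=snap('wrist','w8.png');o=sensors.observe();print(o['tool_pos'],o['tool_rot'],o['contact_force'],o['opening'])
c=d['pixels'][150:330,130:450];cv2.imwrite('pics/w8c.png',cv2.resize(c,None,fx=2.5,fy=2.5,interpolation=cv2.INTER_CUBIC))
E
```

```text
[ 0.52981993 -0.29260521  0.05229894] [-3.14135606e+00 -4.00400193e-04 -1.37115588e+00] [ 0.06477902 -0.93996219 -1.24342284] 0.014313264305870058
```

View pics/w8c.png

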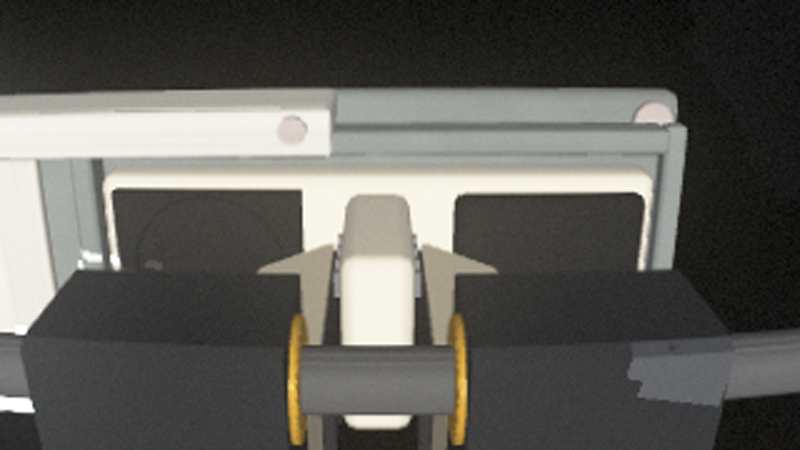

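Request:
step_arm(
  series=[
    [0.3,0,0,-0.02,0],
    [0.4,0,0,0,0],
    [0.5,0,0,0,0],
    [0.5,0,0,0,0],
    [0.5,0,0,0.4,0],
    [0.5,0,0,1,0],
    [0.5,0,0,1,0],
    [0.5,0.4,0.08,1,1],
    [0.5,0.5,0.1,0,1],
    [0.5,0.5,0.1,0,1],
    [0.5,0.5,0.1,0,1],
    [0.5,0.5,0.1,0,1],
  ],
)

```text
time: 17.15
tool_pos: [0.5903, -0.2804, 0.1375]
tool_rot: [-3.141, -0.001, -0.968]
contact_force: [0.2, -0.9, -0.5]
opening: 0.0458
```

Request:
step_arm(
  series=[
    [0.5,0.5,0.1,0,1],
    [0.5,0.5,0.1,0,1],
    [0.5,0.5,0.1,0,1],
    [0.5,0.2,0.04,0,1],
    [0.5,0,0,0,1],
    [0.5,0,0,0,1],
    [0.5,0,0,0,1],
    [0.5,0,0,0,1],
    [0.5,0,0,0,1],
    [0.5,0,0,0,1],
    [0.5,0,0,0,1],
    [0.5,0,0,0,1],
  ],
)

```text
time: 18.35
tool_pos: [0.6323, -0.272, 0.1373]
tool_rot: [3.141, -0.0, -0.008]
contact_force: [0.4, 0.2, -0.6]
opening: 0.0464
```

Request:
step_arm(
  series=[
    [0.5,0,0,0,1],
    [0.5,0,0,0,1],
    [0.45,0,0,0,0.64],
    [0.45,0,0,0,0],
    [0.45,0,0,0,0],
  ],
)

```text
time: 18.85
tool_pos: [0.6323, -0.272, 0.137]
tool_rot: [3.141, -0.0, 0.199]
contact_force: [-0.3, -0.2, 0.3]
opening: 0.0416
```

```bash
python3 - <<'E'
from h import *
d=snap('wrist','w9.png');o=sensors.observe();print(o['tool_pos'],o['tool_rot'],o['contact_force'],o['opening'])
E
```

```text
[ 0.63224373 -0.27201565  0.13691115] [ 3.14122901e+00 -2.57072312e-04  1.98723353e-01] [-0.27500407 -0.03591446  0.80742435] 0.04122737374646416
```

View pics/w9.png

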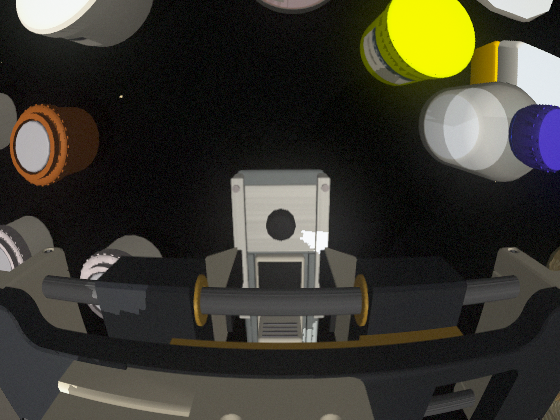

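Request:
step_arm(
  series=[
    [0.45,0,0,-1,0],
    [0.45,0,0,-1,0],
    [0.45,0,0,-0.8,0],
    [0.45,0,0,-0.5,0],
    [0.45,0,0,0,0],
    [0,0,0,0,0],
    [0,0,0,0,0],
    [0,0,0,0,0],
    [0,0,0,0,0],
    [0,0,0,0,0],
  ],
  squeeze=20,
)

```text
time: 19.9
tool_pos: [0.6327, -0.2719, 0.0553]
tool_rot: [3.141, -0.001, 0.2]
contact_force: [-1.4, 3.5, 6.1]
opening: 0.021
```

Request:
step_arm(
  series=[
    [0,-0.4,-0.081,0,0],
    [0,-0.4,-0.081,0,0],
    [0,-0.4,-0.081,0,0],
    [0,-0.4,-0.081,0,0],
    [0,-0.4,-0.081,0,0],
    [0,-0.4,-0.081,0,0],
    [0,-0.12,-0.02,0,0],
    [0,0,0,0,0],
    [0,0,0,0,0],
  ],
)

```text
time: 20.8
tool_pos: [0.5701, -0.285, 0.0553]
tool_rot: [3.14, -0.002, 0.2]
contact_force: [0.9, 1.8, 6.4]
opening: 0.0208
```

Request:
step_arm(
  series=[
    [0,-0.08,-0.016,0,0],
    [0,0,0,0,0],
    [0,0,0,0,0],
  ],
)

```text
time: 21.1
tool_pos: [0.5698, -0.285, 0.0553]
tool_rot: [3.139, -0.006, 0.2]
contact_force: [7.6, 3.0, 3.9]
opening: 0.0211
```

Request:
step_arm(
  series=[
    [0.5,0.08,0.016,0,0],
    [0.5,0,0,0,0],
    [0.5,0,0,0.5,0],
    [0.5,0,0,1,0],
    [0.5,0,0,1,0],
    [0.5,0.5,0,1,0],
    [0.5,1,0,1,0],
    [0.5,1,0,1,0],
    [0.5,0.5,0,1,0],
    [0.5,0,0,1,0],
    [0.5,0,0,0,0],
    [0.5,0,0,0,0],
  ],
)

```text
time: 22.3
tool_pos: [0.6438, -0.2848, 0.2418]
tool_rot: [3.141, -0.0, 0.2]
contact_force: [-0.5, -0.2, 0.1]
opening: 0.0458
```

```bash
python3 - <<'E'
from h import *
d=snap('wrist','w10.png');o=sensors.observe();print(o['tool_pos'],o['tool_rot'])
t=snap('top');c=t['pixels'][140:240,330:400];cv2.imwrite('pics/t10.png',cv2.resize(c,None,fx=6,fy=6,interpolation=cv2.INTER_CUBIC))
E
```

```text
[ 0.64343192 -0.28463845  0.24067361] [-3.14067263e+00  1.50487165e-03  1.99621647e-01]
```

View pics/w10.png

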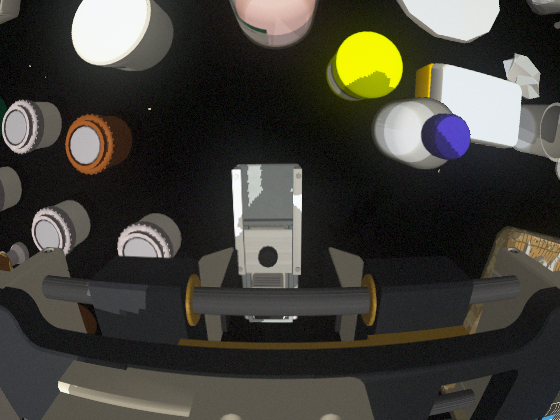

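View pics/t10.png

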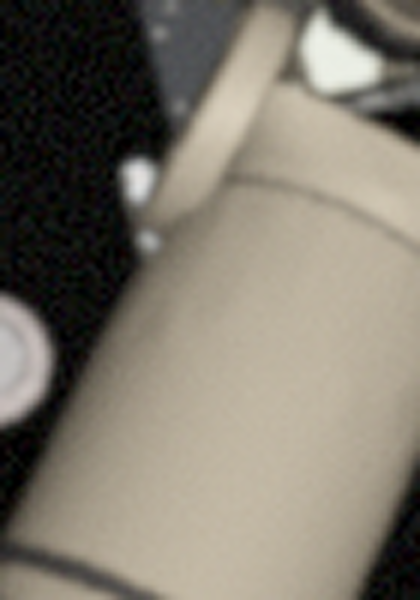

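Request:
step_arm(
  series=[
    [0.7,-0.28,1,0,1],
    [0.7,-0.28,1,0,1],
    [0.7,-0.28,1,0,1],
    [0.7,-0.28,1,0,1],
    [0.7,-0.28,1,0,1],
    [0.7,-0.28,1,0,1],
    [0.7,-0.28,1,0,1],
    [0.7,-0.28,1,0,1],
    [0.7,-0.28,1,0,1],
    [0.7,-0.28,1,0,1],
    [0.7,-0.28,1,0,1],
    [0.7,-0.28,1,0,1],
  ],
)

```text
time: 23.6
tool_pos: [0.5589, 0.0162, 0.2402]
tool_rot: [-3.139, 0.001, 1.163]
contact_force: [-0.5, -0.6, 0.2]
opening: 0.0643
```

Request:
step_arm(
  series=[
    [0.7,-0.28,1,0,1],
    [0.7,-0.28,1,0,1],
    [0.7,-0.28,1,0,1],
    [0.7,-0.28,1,0,1],
    [0.7,0,0,0,1],
    [0.7,0,0,0,1],
    [0.7,0,0,0,1],
    [0.7,0,0,0,1],
    [0.7,0,0,0,1],
    [0.7,0,0,0,1],
    [0.7,0,0,0,1],
    [0.7,0,0,0,1],
  ],
)

```text
time: 24.8
tool_pos: [0.5313, 0.115, 0.2403]
tool_rot: [-3.139, -0.001, 2.123]
contact_force: [-0.4, 0.3, -0.1]
opening: 0.0643
```

Request:
step_arm(
  series=[
    [0.7,0,0,0,1],
    [0.7,0,0,0,1],
    [0.7,0,0,0,1],
    [0.7,0,0,0,1],
    [0.7,0,0,0,1],
    [0.7,0,0,0,1],
    [0.7,0,0,0,1],
    [0.7,0,0,0,1],
    [0.7,0,0,0,1],
    [0.7,0,0,0,1],
    [0.7,0,0,0,1],
    [0.7,0,0,0,1],
  ],
)

```text
time: 26.0
tool_pos: [0.5313, 0.1151, 0.2402]
tool_rot: [-3.141, -0.003, 3.083]
contact_force: [-0.8, 0.1, -0.4]
opening: 0.0642
```

```bash
python3 - <<'E'
from h import *
d=snap('wrist','w11.png');o=sensors.observe();print(o['tool_pos'],o['tool_rot'])
E
```

```text
[0.53133279 0.11503317 0.24029434] [-3.14118281e+00 -2.62514685e-03  3.08684412e+00]
```

View pics/w11.png

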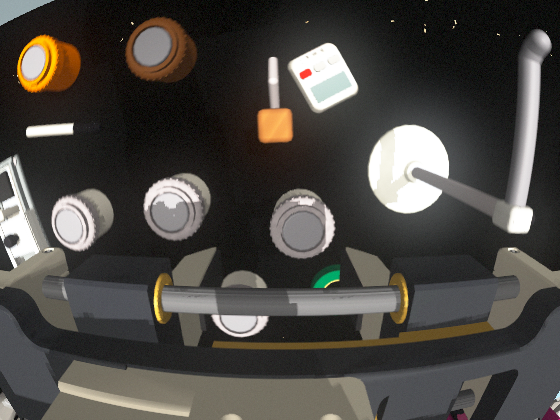

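```bash
python3 - <<'E'
from h import *
d=load('wrist');p=d['pixels']
cv2.imwrite('pics/w11a.png',cv2.resize(p[40:270,30:350],None,fx=2.5,fy=2.5,interpolation=cv2.INTER_CUBIC))
cv2.imwrite('pics/w11b.png',cv2.resize(p[20:250,350:560],None,fx=2.6,fy=2.6,interpolation=cv2.INTER_CUBIC))
E
```

```text
(no output)
```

View pics/w11a.png

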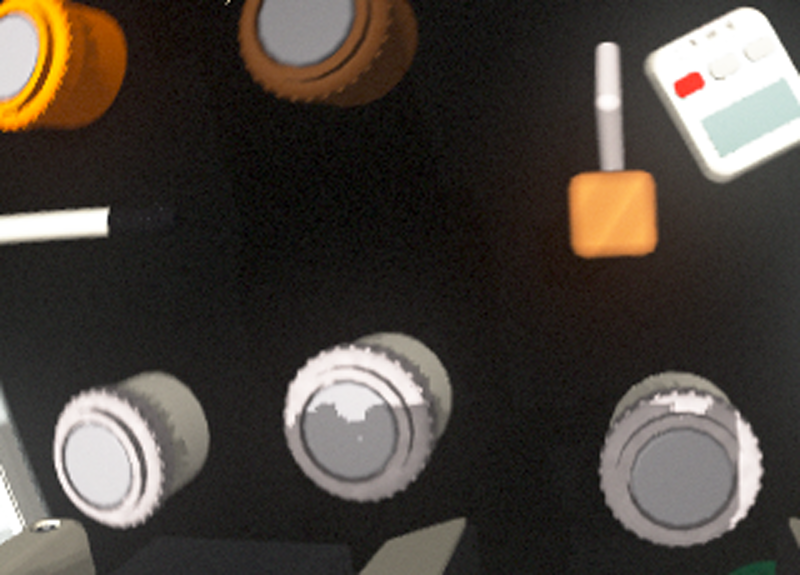

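View pics/w11b.png

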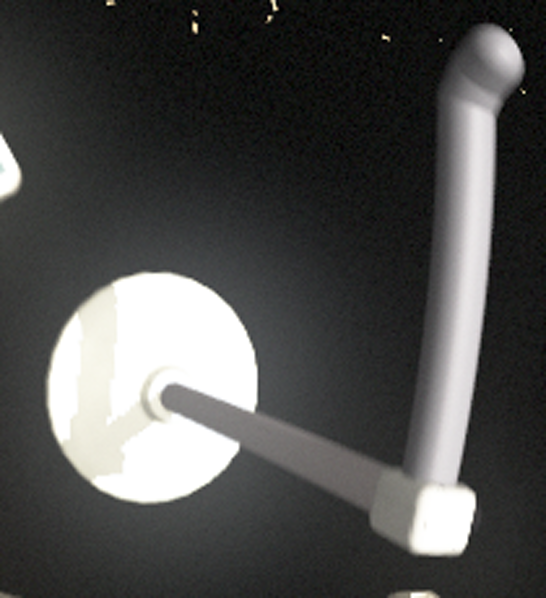

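```bash
python3 - <<'E'
from h import *
d=load('wrist')
f=lambda *a:[(30+x/2.5,40+y/2.5) for x,y in a]
g=lambda *a:[(350+x/2.6,20+y/2.6) for x,y in a]
s=onz(d,f((569,171),(656,171),(658,256),(572,258)),.125);print('stamp',s.round(4),s.mean(0).round(4))
print('edge angles',[np.arctan2(*(s[b]-s[a])[[1,0]]) for a,b in((0,3),(1,2),(0,1),(3,2))])
print('handle',onz(d,f((607,103)),.116), onz(d,f((614,165)),.1))
print('pots C,D,B',onz(d,f((349,430),(97,460),(685,470)),.0665).round(4))
print('arm',onz(d,g((468,130),(463,220),(453,320),(441,420)),.205).round(4))
print('head',onz(d,g((446,518)),.217),'tip',onz(d,g((492,55)),.222),'post base',onz(d,g((163,390)),0.01),'foot c',onz(d,g((152,387)),0.006))
E
```

```text
stamp [[0.4449 0.1027 0.125 ]
 [0.4466 0.1297 0.125 ]
 [0.4734 0.1288 0.125 ]
 [0.4724 0.1018 0.125 ]] [0.4593 0.1157 0.125 ]
edge angles [np.float64(-0.03247197284882959), np.float64(-0.03233531131026786), np.float64(1.5076201377536296), np.float64(1.5328658153912362)]
handle [[0.42305284 0.11563683 0.116     ]] [[0.44279215 0.11643308 0.1       ]]
pots C,D,B [[ 0.5394 -0.0017  0.0665]
 [ 0.5461 -0.139   0.0665]
 [ 0.5647  0.1374  0.0665]]
arm [[0.4186 0.2873 0.205 ]
 [0.4425 0.2841 0.205 ]
 [0.4685 0.2808 0.205 ]
 [0.4946 0.2788 0.205 ]]
head [[0.51711445 0.27401227 0.217     ]] tip [[0.40187374 0.28224209 0.222     ]] post base [[0.51889381 0.27701186 0.01      ]] foot c [[0.51799485 0.27290432 0.006     ]]
```

Request:
step_arm(
  series=[
    [0.7,-0.72,0,0,0.15],
    [0.7,-0.72,0,0,0],
    [0.7,-0.72,0,0,0],
    [0.7,-0.72,0.02,0,0],
    [0.7,0,0,-1,0],
    [0.7,0,0,-1,0],
    [0.7,0,0,-1,0],
    [0.7,0,0,0,0],
    [0.7,0,0,0,0],
  ],
)

```text
time: 26.95
tool_pos: [0.4599, 0.1157, 0.1664]
tool_rot: [-3.141, -0.002, 3.091]
contact_force: [-0.2, 0.0, 1.0]
opening: 0.0642
```

```bash
python3 - <<'E'
from h import *
d=snap('wrist','w12.png');o=sensors.observe();print(o['tool_pos'],o['tool_rot'])
E
```

```text
[0.46053013 0.11580121 0.16716379] [3.14147259e+00 5.52072265e-04 3.09122826e+00]
```

View pics/w12.png

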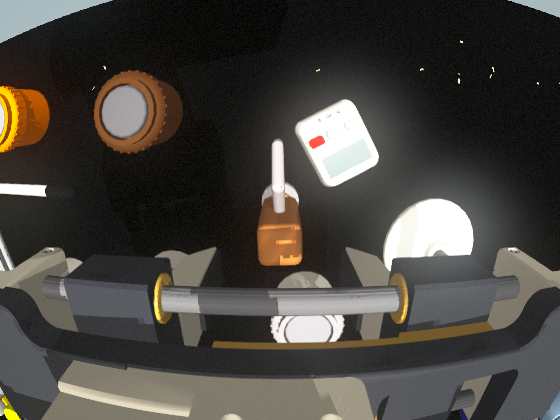

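Request:
step_arm(
  series=[
    [0.7,-0.02,0,-0.8,0],
    [0.7,0,0,-0.8,0],
    [0.7,0,0,-0.8,0],
    [0.7,0,0,-0.45,0],
    [0.7,0,0,0,0],
    [0,0,0,0,0],
    [0,0,0,0,0],
    [0,0,0,0,0],
    [0,0,0,0,0],
    [0,0,0,0,0],
    [0,0,0,0,0],
  ],
  squeeze=50,
)

```text
time: 28.1
tool_pos: [0.4599, 0.1159, 0.0955]
tool_rot: [3.141, 0.001, 3.092]
contact_force: [-1.0, 0.4, 3.5]
opening: 0.0281
```

```bash
python3 - <<'E'
from h import *
d=snap('wrist','w13.png');o=sensors.observe();print(o['tool_pos'],o['tool_rot'],o['contact_force'],o['opening'])
E
```

```text
[0.4598662  0.11589592 0.09547292] [3.14138592e+00 4.59442394e-04 3.09193427e+00] [0.32703295 0.25580998 2.39801597] 0.027994418239447195
```

View pics/w13.png

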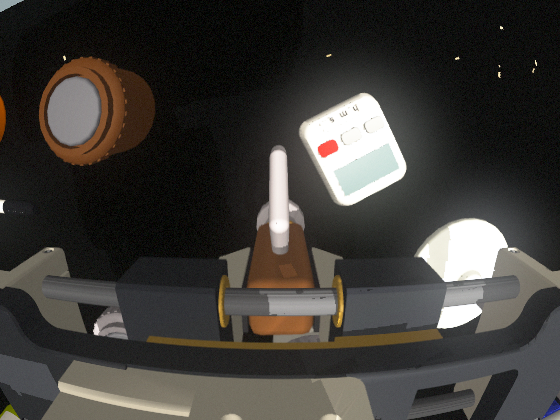

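Request:
step_arm(
  series=[
    [0,0,0,0.6,0],
    [0,0,0,1,0],
    [0,0,0,1,0],
    [0,0,0,1,0],
    [0,0,-0.4,0.6,0],
    [0,0.07,-0.9,0,0],
    [0,0.07,-0.9,0,0],
    [0,0.07,-0.9,0,0],
    [0,0.07,-0.9,0,0],
    [0,0.07,-0.9,0,0],
    [0,0.07,-0.9,0,0],
    [0,0.07,-0.9,0,0],
  ],
)

```text
time: 29.35
tool_pos: [0.4714, -0.0524, 0.1996]
tool_rot: [3.141, -0.002, 3.092]
contact_force: [-0.2, 0.1, -2.6]
opening: 0.0282
```

Request:
step_arm(
  series=[
    [0,0.07,-0.9,0,0],
    [0,0.07,-0.9,0,0],
    [0,0.07,-0.9,0,0],
    [0,0.07,-0.9,0,0],
    [0,0.07,-0.9,0,0],
    [0,0.07,-0.9,0,0],
    [0,0.07,-0.9,0,0],
    [0,0.07,-0.9,0,0],
    [0,0.07,-0.9,0,0],
    [0,0.07,-0.9,0,0],
    [0,0.07,-0.9,0,0],
    [0,0,0,0,0],
  ],
)

```text
time: 30.55
tool_pos: [0.4908, -0.3015, 0.1992]
tool_rot: [-3.141, -0.001, 3.09]
contact_force: [0.8, -0.0, -3.5]
opening: 0.028
```

```bash
python3 - <<'E'
from h import *
d=snap('wrist','w14.png');o=sensors.observe();print(o['tool_pos'],o['tool_rot'],o['contact_force'],o['opening'])
d=snap('side','s14.png')
E
```

```text
[ 0.49063466 -0.29989412  0.19911525] [ 3.14029930e+00 -1.61220862e-03  3.09015880e+00] [-0.40394731  0.82243089 -3.41959332] 0.027631003490074586
```

View pics/w14.png

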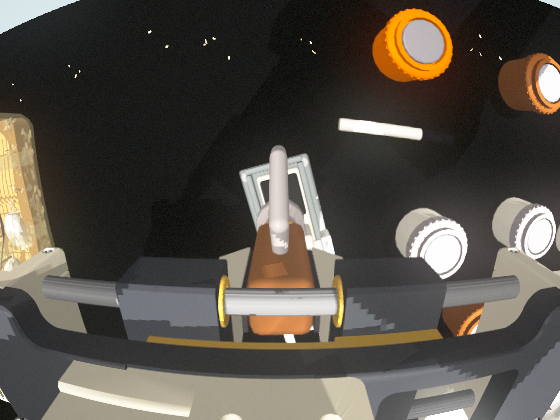

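View pics/s14.png

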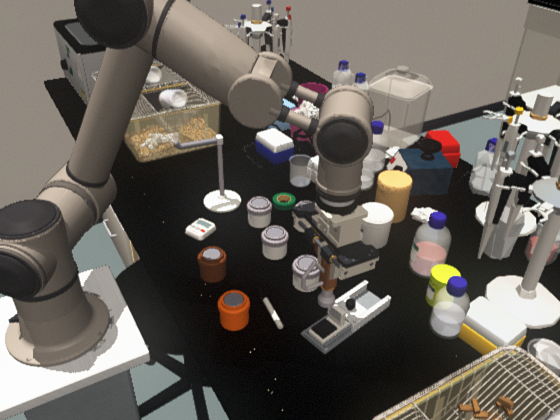

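Request:
step_arm(
  series=[
    [0,0.03,-0.03,-0.8,0],
    [0,0,0,-0.8,0],
    [0,0,0,-0.7,0],
    [0,0,0,-0.5,0],
    [0,0,0,-0.1,0],
    [0,0,0,-0.06,0],
    [0,0,0,0,0],
  ],
)

```text
time: 31.35
tool_pos: [0.4923, -0.3, 0.1269]
tool_rot: [-3.141, 0.001, 3.092]
contact_force: [0.1, 0.3, -3.4]
opening: 0.0278
```

```bash
python3 - <<'E'
from h import *
d=snap('wrist','w15.png');o=sensors.observe();print(o['tool_pos'],o['tool_rot'],o['contact_force'],o['opening'])
E
```

```text
[ 0.49234754 -0.30006735  0.12705941] [-3.14085211e+00  1.14721903e-03  3.09214575e+00] [-0.11083236 -0.13113209 -2.83781081] 0.028273404380084802
```

View pics/w15.png

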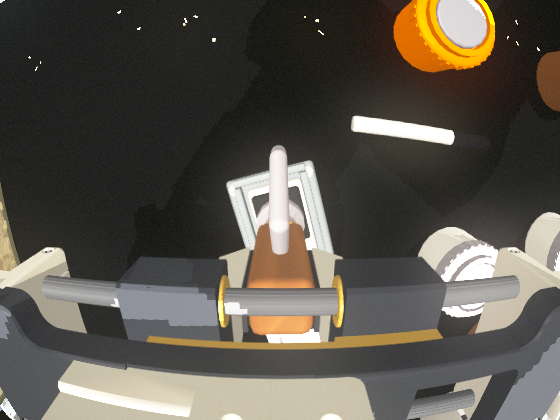

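Over the middle of the fresh pad. Press gently.

Request:
step_arm(
  series=[
    [0,0,0,-0.08,0],
    [0,0,0,-0.08,0],
    [0,0,0,-0.04,0],
    [0,0,0,0,0],
  ],
)

```text
time: 31.8
tool_pos: [0.4922, -0.3001, 0.1225]
tool_rot: [-3.141, 0.001, 3.092]
contact_force: [-1.5, 0.6, 4.3]
opening: 0.0279
```

Request:
step_arm(
  series=[
    [0,0,0,-0.03,0],
    [0,0,0,0,0],
    [0,0,0,0,0],
    [0,0,0,0,0],
  ],
)

```text
time: 32.2
tool_pos: [0.4923, -0.3002, 0.1225]
tool_rot: [-3.14, 0.002, 3.092]
contact_force: [-2.1, 2.5, 9.2]
opening: 0.0276
```

Request:
step_arm(
  series=[
    [0,0,0,1,0],
    [0,0,0,1,0],
    [0,0.2,0.3,1,0],
    [0,0.7,0.8,0.4,0],
    [0,0.7,0.8,0,0],
    [0,0.7,0.8,0,0],
    [0,0.7,0.8,0,0],
    [0,0.7,0.8,0,0],
    [0,0.7,0.8,0,0],
    [0,0.7,0.8,0,0],
    [0,0,0.5,0,0],
    [0,0,0,0,0],
  ],
)

```text
time: 33.4
tool_pos: [0.6192, -0.1381, 0.205]
tool_rot: [3.141, -0.001, 3.094]
contact_force: [-1.3, -0.2, -2.8]
opening: 0.0278
```

```bash
python3 - <<'E'
from h import *
d=snap('wrist','w16.png');o=sensors.observe();print(o['tool_pos'],o['tool_rot'],o['contact_force'],o['opening'])
E
```

```text
[ 0.61893108 -0.139435    0.20523361] [-3.14156522e+00 -1.08050985e-03  3.09330133e+00] [-0.24483119 -0.01228994 -2.97744383] 0.028128203164055603
```

View pics/w16.png

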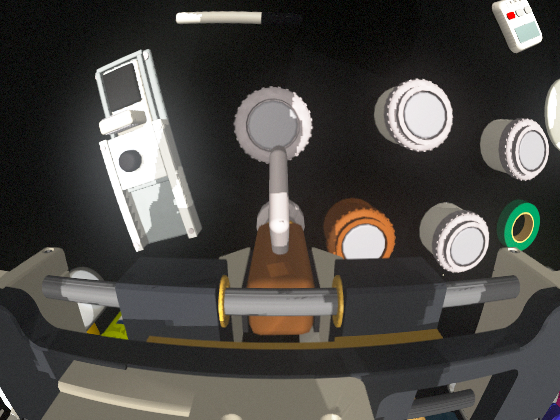

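```bash
python3 - <<'E'
from h import *
d=load('wrist')
print(onz(d,[(272,121),(424,115),(525,150),(464,243),(286,216)],.0665).round(4))
cv2.imwrite('pics/w16c.png',cv2.resize(d['pixels'][60:290,220:560],None,fx=2.35,fy=2.35,interpolation=cv2.INTER_CUBIC))
E
```

```text
[[ 0.5437 -0.1413  0.0665]
 [ 0.5394 -0.0041  0.0665]
 [ 0.5684  0.1233  0.0665]
 [ 0.6668  0.0509  0.0665]
 [ 0.6283 -0.1332  0.0665]]
```

View pics/w16c.png

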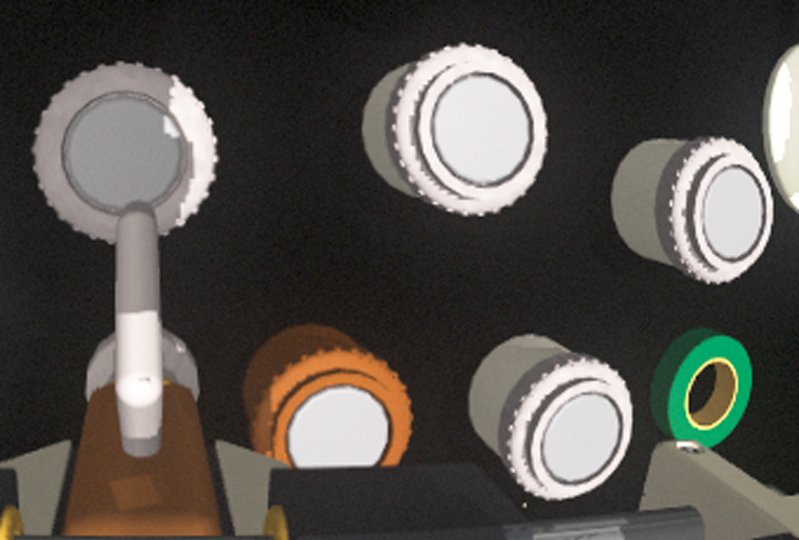

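```bash
python3 - <<'E'
from h import *
d=load('wrist')
print(onz(d,[(273.2,124.7),(425.5,114.5),(531.9,150.6),(466.8,246)],.0665).round(4))
E
```

```text
[[ 0.5469 -0.1404  0.0665]
 [ 0.5388 -0.0026  0.0665]
 [ 0.5686  0.1344  0.0665]
 [ 0.6706  0.0551  0.0665]]
```

Request:
step_arm(
  series=[
    [0,-0.72,0,0,0],
    [0,-0.72,0,0,0],
    [0,-0.72,0,0,0],
    [0,-0.72,-0.02,0,0],
    [0,0,0,-0.6,0],
    [0,0,0,-0.6,0],
    [0,0,0,-0.28,0],
    [0,0,0,0,0],
  ],
)

```text
time: 34.25
tool_pos: [0.5465, -0.141, 0.1677]
tool_rot: [3.141, -0.002, 3.091]
contact_force: [-0.3, -0.4, -2.7]
opening: 0.0276
```

```bash
python3 - <<'E'
from h import *
d=snap('wrist','w17.png');o=sensors.observe();print(o['tool_pos'],o['tool_rot'],o['contact_force'],o['opening'])
d=snap('side');cv2.imwrite('pics/s17.png',cv2.resize(d['pixels'][200:320,240:380],None,fx=5,fy=5,interpolation=cv2.INTER_CUBIC))
E
```

```text
[ 0.54711195 -0.14105048  0.16848733] [ 3.14154605e+00 -5.57127440e-04  3.09116746e+00] [-0.53715325  0.46433406 -2.9256362 ] 0.02792043625305198
```

View pics/w17.png

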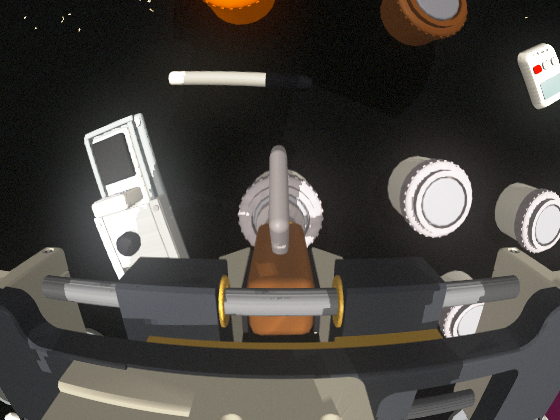

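View pics/s17.png

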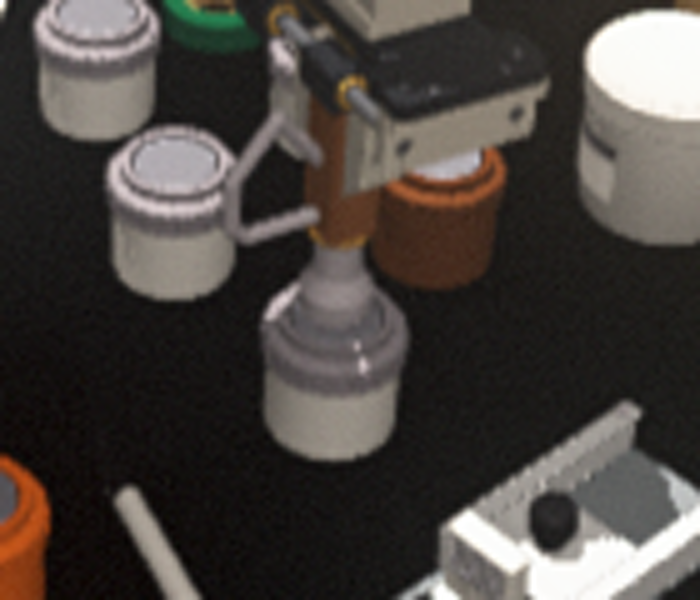

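Request:
step_arm(
  series=[
    [0,0,0.05,-0.1,0],
    [0,0,0,-0.1,0],
    [0,0,0,-0.08,0],
    [0,0,0,0,0],
  ],
)

```text
time: 34.75
tool_pos: [0.5476, -0.1391, 0.1616]
tool_rot: [-3.142, 0.0, 3.092]
contact_force: [-0.1, 0.3, -1.6]
opening: 0.0283
```

Request:
step_arm(
  series=[
    [0,0,0,-0.06,0],
    [0,0,0,-0.04,0],
  ],
)

```text
time: 34.95
tool_pos: [0.5477, -0.1391, 0.1597]
tool_rot: [-3.141, 0.001, 3.092]
contact_force: [-1.2, 1.0, 4.7]
opening: 0.0278
```

Request:
step_arm(
  series=[
    [0,0,0,-0.04,0],
    [0,0,0,-0.02,0],
  ],
)

```text
time: 35.15
tool_pos: [0.5477, -0.1391, 0.1578]
tool_rot: [-3.142, 0.001, 3.092]
contact_force: [-1.0, 0.6, 5.3]
opening: 0.0279
```

Request:
step_arm(
  series=[
    [0,0,0,-0.04,0],
    [0,0,0,0,0],
  ],
)

```text
time: 35.35
tool_pos: [0.5477, -0.1392, 0.1569]
tool_rot: [-3.141, 0.001, 3.092]
contact_force: [-1.4, 0.7, 6.6]
opening: 0.0277
```

Request:
step_arm(
  series=[
    [0,0,0,-0.04,0],
    [0,0,0,0,0],
  ],
)

```text
time: 35.55
tool_pos: [0.5478, -0.1392, 0.1569]
tool_rot: [-3.141, 0.002, 3.092]
contact_force: [-3.8, 1.1, 12.7]
opening: 0.0277
```

Request:
step_arm(
  series=[
    [0,0,0,-0.03,0],
    [0,0,0,0,0],
    [0,0,0,0.6,0],
    [0,0,0,1,0],
    [0,0,0.4,0.4,0],
    [0,-0.06,0.8,0,0],
    [0,-0.06,0.8,0,0],
    [0,-0.06,0.8,0,0],
    [0,-0.06,0.8,0,0],
    [0,-0.05,0.8,0,0],
    [0,-0.05,0.8,0,0],
    [0,0,0.29,0,0],
  ],
)

```text
time: 36.75
tool_pos: [0.5382, 0.0003, 0.2037]
tool_rot: [3.141, -0.002, 3.094]
contact_force: [0.4, -0.5, -3.0]
opening: 0.0281
```

Request:
step_arm(
  series=[
    [0,0,0,-0.6,0],
    [0,0,0,-0.6,0],
    [0,0,0,-0.3,0],
    [0,0,0,0,0],
  ],
)

```text
time: 37.15
tool_pos: [0.5382, -0.0019, 0.1658]
tool_rot: [3.141, -0.003, 3.092]
contact_force: [0.3, -0.6, -3.2]
opening: 0.0278
```

```bash
python3 - <<'E'
from h import *
d=snap('wrist','w18.png');o=sensors.observe();print(o['tool_pos'],o['tool_rot'],o['contact_force'],o['opening'])
d=snap('side');cv2.imwrite('pics/s18.png',cv2.resize(d['pixels'][170:310,220:380],None,fx=4,fy=4,interpolation=cv2.INTER_CUBIC))
E
```

```text
[ 0.53875603 -0.00206682  0.16672608] [ 3.14151870e+00 -1.26279801e-03  3.09176915e+00] [-1.00705347 -0.70764033 -3.49327354] 0.027849272152699844
```

View pics/w18.png

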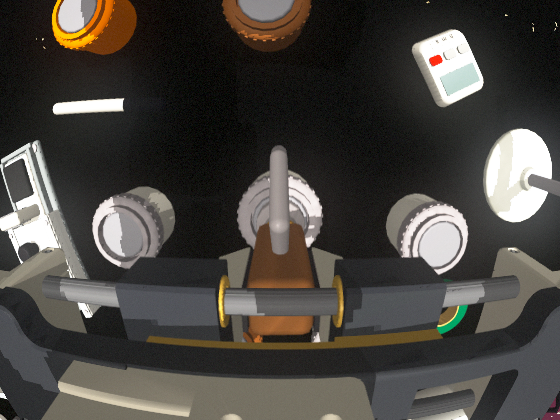

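View pics/s18.png

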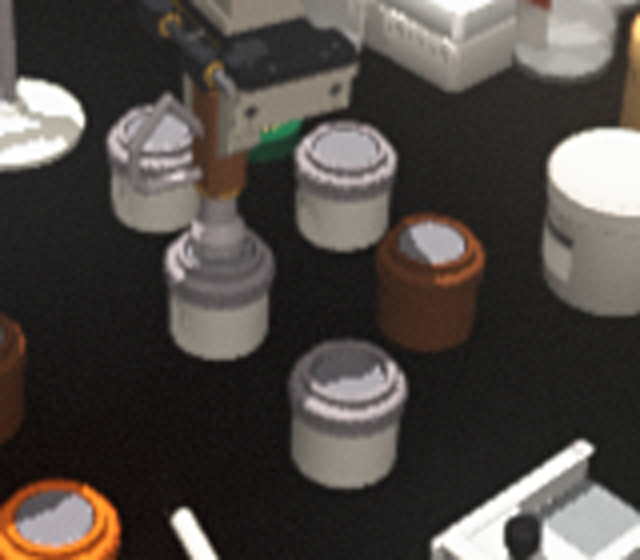

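Request:
step_arm(
  series=[
    [0,0,0,-0.1,0],
    [0,0,0,-0.06,0],
    [0,0,0,-0.04,0],
    [0,0,0,-0.04,0],
    [0,0,0,-0.04,0],
  ],
)

```text
time: 37.75
tool_pos: [0.5392, -0.002, 0.1611]
tool_rot: [-3.141, 0.001, 3.092]
contact_force: [-2.0, -0.5, 4.0]
opening: 0.0281
```

Request:
step_arm(
  series=[
    [0,0,0,-0.04,0],
    [0,0,0,-0.04,0],
  ],
)

```text
time: 37.95
tool_pos: [0.5391, -0.0019, 0.1587]
tool_rot: [-3.142, 0.001, 3.092]
contact_force: [-1.3, -0.7, 5.1]
opening: 0.0276
```

Request:
step_arm(
  series=[
    [0,0,0,-0.03,0],
    [0,0,0,0,0],
  ],
)

```text
time: 38.15
tool_pos: [0.5391, -0.0019, 0.1575]
tool_rot: [-3.142, 0.0, 3.092]
contact_force: [-0.6, -0.0, 5.1]
opening: 0.0276
```

Request:
step_arm(
  series=[
    [0,0,0,-0.04,0],
    [0,0,0,0,0],
  ],
)

```text
time: 38.35
tool_pos: [0.5392, -0.0019, 0.1569]
tool_rot: [-3.142, 0.001, 3.092]
contact_force: [-2.3, -0.2, 7.7]
opening: 0.0279
```

Request:
step_arm(
  series=[
    [0,0,0,-0.04,0],
    [0,0,0,0,0],
  ],
)

```text
time: 38.55
tool_pos: [0.5393, -0.0019, 0.1569]
tool_rot: [-3.141, 0.002, 3.092]
contact_force: [-4.7, -0.8, 14.0]
opening: 0.028
```

Request:
step_arm(
  series=[
    [0,0,0,0.6,0],
    [0,0,0,1,0],
    [0,0.4,0.2,0.4,0],
    [0,0.8,0.36,0,0],
    [0,0.8,0.36,0,0],
    [0,0.8,0.36,0,0],
    [0,0.8,0.36,0,0],
    [0,0.8,0.36,0,0],
    [0,0.87,0.36,0,0],
    [0,0,0,-0.6,0],
    [0,0,0,-0.6,0],
    [0,0,0,0,0],
  ],
)

```text
time: 39.75
tool_pos: [0.669, 0.0573, 0.1711]
tool_rot: [3.142, -0.007, 3.092]
contact_force: [-0.8, 0.3, -2.8]
opening: 0.0277
```

```bash
python3 - <<'E'
from h import *
d=snap('wrist','w19.png');o=sensors.observe();print(o['tool_pos'],o['tool_rot'],o['contact_force'],o['opening'])
d=snap('side');cv2.imwrite('pics/s19.png',cv2.resize(d['pixels'][140:280,220:400],None,fx=4,fy=4,interpolation=cv2.INTER_CUBIC))
E
```

```text
[0.66975179 0.05721965 0.17302151] [ 3.14148451 -0.00455243  3.09203353] [ 0.88477978 -0.2373594  -1.3915696 ] 0.027431869185551096
```

View pics/w19.png

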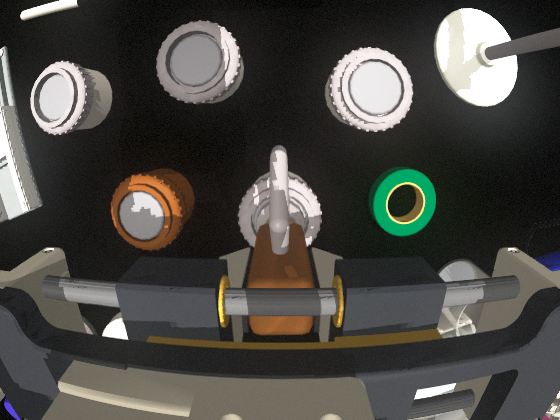

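View pics/s19.png

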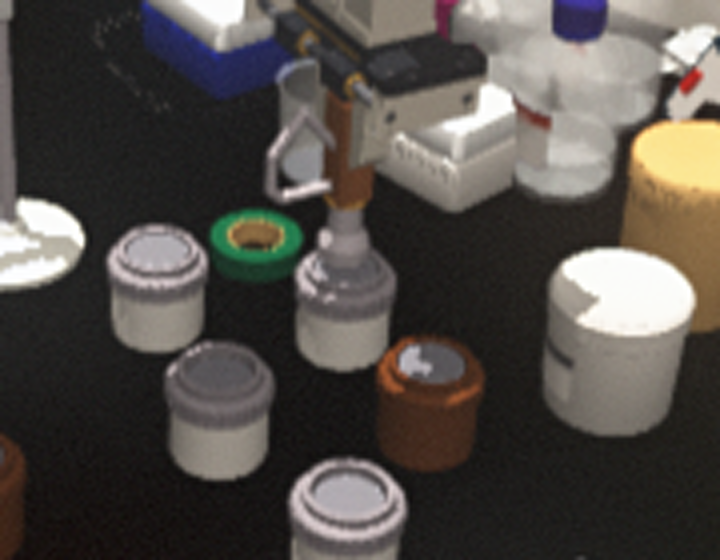

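Request:
step_arm(
  series=[
    [0,0,0,-0.25,0],
    [0,0,0,-0.1,0],
    [0,0,0,-0.06,0],
    [0,0,0,-0.04,0],
    [0,0,0,-0.04,0],
  ],
)

```text
time: 40.35
tool_pos: [0.6708, 0.0571, 0.1635]
tool_rot: [3.142, 0.001, 3.092]
contact_force: [-0.5, -0.6, -3.9]
opening: 0.0278
```

Request:
step_arm(
  series=[
    [0,0,0,-0.04,0],
    [0,0,0,-0.04,0],
  ],
)

```text
time: 40.55
tool_pos: [0.6709, 0.0571, 0.162]
tool_rot: [3.141, 0.001, 3.092]
contact_force: [-2.0, -0.2, 3.4]
opening: 0.0276
```

Request:
step_arm(
  series=[
    [0,0,0,-0.04,0],
    [0,0,0,0,0],
  ],
)

```text
time: 40.75
tool_pos: [0.6709, 0.0571, 0.1613]
tool_rot: [3.142, 0.001, 3.092]
contact_force: [-2.1, -0.5, 4.8]
opening: 0.028
```

Request:
step_arm(
  series=[
    [0,0,0,-0.06,0],
    [0,0,0,-0.04,0],
  ],
)

```text
time: 40.95
tool_pos: [0.6709, 0.0571, 0.1585]
tool_rot: [3.142, 0.001, 3.092]
contact_force: [-2.8, -0.4, 5.0]
opening: 0.0279
```

Request:
step_arm(
  series=[
    [0,0,0,-0.04,0],
    [0,0,0,-0.04,0],
  ],
)

```text
time: 41.15
tool_pos: [0.671, 0.0571, 0.1569]
tool_rot: [3.142, 0.002, 3.092]
contact_force: [-4.1, -0.6, 14.8]
opening: 0.0278
```

Request:
step_arm(
  series=[
    [0,0,0,-0.04,0],
    [0,0,0,0,0],
  ],
)

```text
time: 41.35
tool_pos: [0.671, 0.0571, 0.1569]
tool_rot: [3.142, 0.002, 3.092]
contact_force: [-5.1, 0.1, 14.2]
opening: 0.0281
```

```bash
python3 - <<'E'
from h import *
d=load('wrist')
cv2.imwrite('pics/w19c.png',cv2.resize(d['pixels'][10:150,140:430],None,fx=2.75,fy=2.75,interpolation=cv2.INTER_CUBIC))
E
```

```text
(no output)
```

View pics/w19c.png

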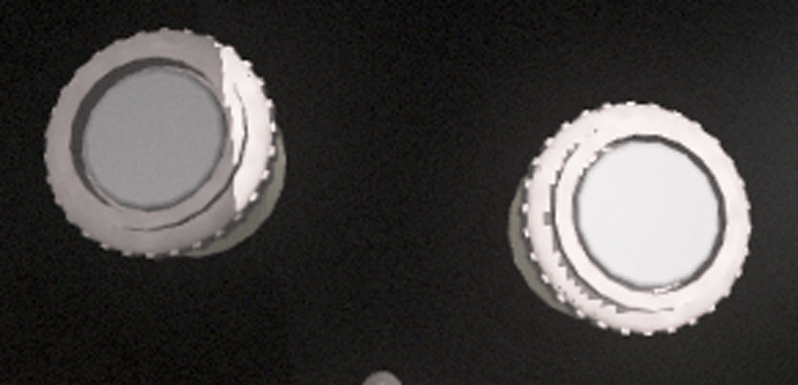

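Request:
step_arm(
  series=[
    [0,0,0,0.6,0],
    [0,0,0,1,0],
    [0,0,0,0.4,0],
  ],
)

```text
time: 41.65
tool_pos: [0.6714, 0.0571, 0.2058]
tool_rot: [3.141, 0.002, 3.092]
contact_force: [1.1, 0.1, -3.3]
opening: 0.028
```

```bash
python3 - <<'E'
from h import *
d=load('wrist')
print(onz(d,[(140+650/2.75,10+212/2.75)],.0665), 'C check',onz(d,[(140+153/2.75,10+138/2.75)],.0615))
E
```

```text
[[0.56838268 0.13597551 0.0665    ]] C check [[ 0.5396922  -0.00162641  0.0615    ]]
```

Request:
step_arm(
  series=[
    [0,-0.7,0.53,0,0],
    [0,-0.7,0.53,0,0],
    [0,-0.7,0.53,0,0],
    [0,-0.7,0.53,0,0],
    [0,-0.7,0.53,0,0],
    [0,-0.62,0.51,-0.3,0],
    [0,0,0,-0.6,0],
    [0,0,0,-0.5,0],
    [0,0,0,0,0],
  ],
)

```text
time: 42.55
tool_pos: [0.5666, 0.1358, 0.1671]
tool_rot: [-3.141, -0.005, 3.092]
contact_force: [0.3, -0.9, -2.7]
opening: 0.0277
```

```bash
python3 - <<'E'
from h import *
d=snap('wrist','w20.png');o=sensors.observe();print(o['tool_pos'],o['tool_rot'],o['contact_force'],o['opening'])
E
```

```text
[0.56733157 0.13579484 0.16826338] [-3.14122083e+00 -2.65546798e-03  3.09162601e+00] [-0.46780354  0.21283852 -3.35945001] 0.028109732627807898
```

View pics/w20.png

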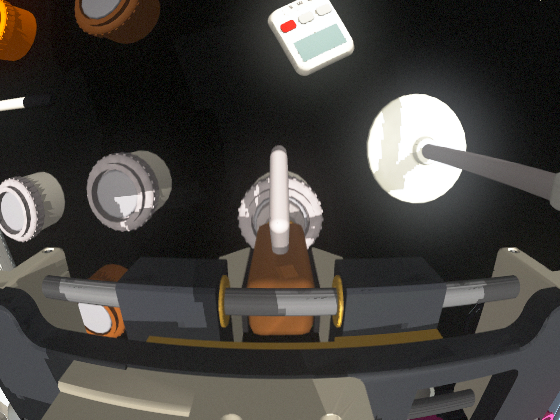

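Request:
step_arm(
  series=[
    [0,0,0,-0.1,0],
    [0,0,0,-0.1,0],
    [0,0,0,-0.05,0],
    [0,0,0,-0.04,0],
    [0,0,0,-0.04,0],
  ],
)

```text
time: 43.1
tool_pos: [0.5679, 0.136, 0.1619]
tool_rot: [3.141, 0.001, 3.092]
contact_force: [-1.7, -0.6, 4.8]
opening: 0.0279
```

Request:
step_arm(
  series=[
    [0,0,0,-0.04,0],
    [0,0,0,-0.04,0],
  ],
)

```text
time: 43.3
tool_pos: [0.5679, 0.1361, 0.1604]
tool_rot: [3.141, 0.001, 3.092]
contact_force: [-1.9, -0.9, 4.6]
opening: 0.0281
```

Request:
step_arm(
  series=[
    [0,0,0,-0.04,0],
    [0,0,0,0,0],
  ],
)

```text
time: 43.5
tool_pos: [0.5679, 0.1361, 0.1588]
tool_rot: [3.141, 0.001, 3.092]
contact_force: [-1.4, -0.9, 5.2]
opening: 0.0276
```

Request:
step_arm(
  series=[
    [0,0,0,-0.06,0],
    [0,0,0,-0.04,0],
  ],
)

```text
time: 43.7
tool_pos: [0.5681, 0.1361, 0.1569]
tool_rot: [3.141, 0.001, 3.092]
contact_force: [-3.6, -0.4, 15.7]
opening: 0.0282
```

Request:
step_arm(
  series=[
    [0,0,0,-0.04,0],
    [0,0,0,0,0],
  ],
)

```text
time: 43.9
tool_pos: [0.568, 0.1361, 0.1568]
tool_rot: [3.141, 0.002, 3.092]
contact_force: [-5.2, -1.4, 15.6]
opening: 0.0279
```

Request:
step_arm(
  series=[
    [0,0,0,0.6,0],
    [0,0,0,1,0],
    [0,-0.3,-0.3,1,0],
    [0,-0.6,-0.3,1,-0.5],
    [0,-0.6,-0.3,1,-1],
    [0,-0.6,-0.3,0.6,-1],
    [0,-0.6,0,0,-1],
    [0,-0.6,0,0,-1],
    [0,-0.6,0,0,-1],
    [0,-0.6,0,0,-1],
    [0,-0.6,0,0,-1],
    [0,-0.6,0,0,-1],
  ],
)

```text
time: 45.1
tool_pos: [0.4244, 0.1062, 0.284]
tool_rot: [-3.141, -0.001, 2.409]
contact_force: [-0.6, -0.2, -2.8]
opening: 0.0279
```

Request:
step_arm(
  series=[
    [0,-0.27,0.5,0,-1],
    [0,-0.27,0.5,0,-1],
    [0,-0.27,0.5,0,-1],
    [0,-0.27,0.5,0,-1],
    [0,-0.27,0.5,0,-1],
    [0,-0.27,0.5,0,-1],
    [0,-0.27,0.5,0,-1],
    [0,-0.27,0.5,0,-1],
    [0,-0.27,0.5,0,-1],
    [0,-0.27,0.5,0,-1],
    [0,0,0.5,0,-1],
    [0,0,0.5,0,-0.8],
  ],
)

```text
time: 46.3
tool_pos: [0.3573, 0.2567, 0.2842]
tool_rot: [-3.141, 0.0, 1.465]
contact_force: [-0.5, 0.3, -3.3]
opening: 0.0278
```

Request:
step_arm(
  series=[
    [0,0,0,0,0],
    [0,0,0,0,0],
  ],
)

```text
time: 46.5
tool_pos: [0.3574, 0.2559, 0.2843]
tool_rot: [-3.141, 0.001, 1.47]
contact_force: [0.2, -0.5, -3.2]
opening: 0.028
```

```bash
python3 - <<'E'
from h import *
d=snap('wrist','w21.png');o=sensors.observe();print(o['tool_pos'],o['tool_rot'],o['contact_force'],o['opening'])
d=snap('side','s21.png')
d=snap('top','t21.png')
E
```

```text
[0.35752451 0.25571516 0.28442929] [-3.14078953e+00  8.51099230e-04  1.46954742e+00] [ 0.06298264 -0.11761945 -3.85751266] 0.027933426552061474
```

View pics/w21.png

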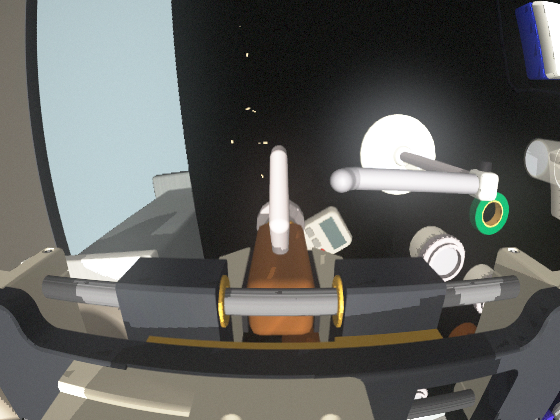

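View pics/s21.png

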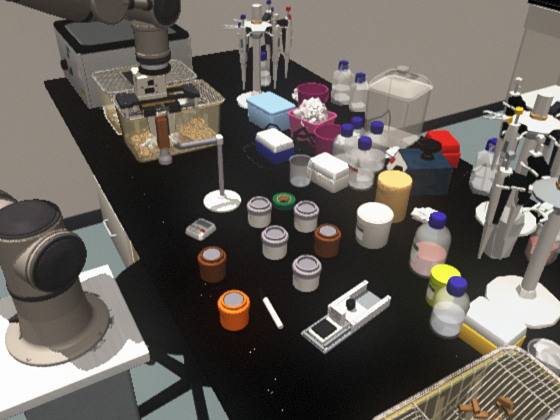

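```bash
python3 - <<'E'
from h import *
d=load('wrist')
cv2.imwrite('pics/w21c.png',cv2.resize(d['pixels'][140:260,250:510],None,fx=3,fy=3,interpolation=cv2.INTER_CUBIC))
E
```

```text
(no output)
```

View pics/w21c.png

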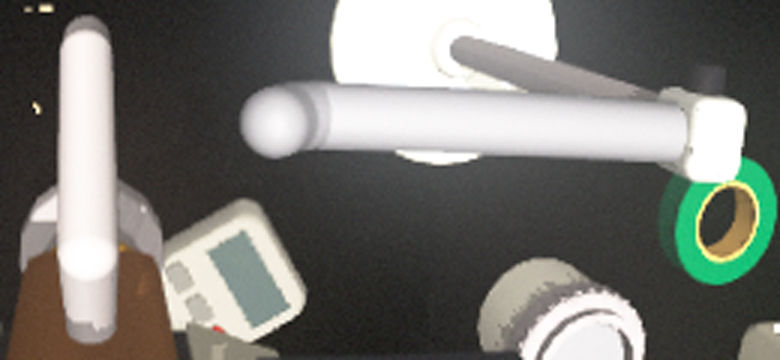

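```bash
python3 - <<'E'
from h import *
d=load('wrist')
g=lambda *a:[(250+x/3,140+y/3) for x,y in a]
a=onz(d,g((350,116),(450,121),(550,126),(650,131)),.205);print(a.round(4));p=np.polyfit(a[:,0],a[:,1],1);print(p,np.polyval(p,.4335))
print('tip sphere c',onz(d,g((276,121)),.216),'head',onz(d,g((712,137)),.217))
print('handle peak',onz(d,g((88,165),(88,120)),.284+.0205),)
E
```

```text
[[0.4214 0.2866 0.205 ]
 [0.4466 0.2834 0.205 ]
 [0.4739 0.2801 0.205 ]
 [0.5042 0.2767 0.205 ]]
[-0.11981575  0.33703126] 0.2850911347059724
tip sphere c [[0.40166095 0.28925486 0.216     ]] head [[0.51639448 0.27688115 0.217     ]]
handle peak [[0.36191289 0.30411315 0.3045    ]
 [0.36250499 0.30988595 0.3045    ]]
```

Request:
step_arm(
  series=[
    [0,0,0.08,-0.7,-0.17],
    [0,0,0,-0.8,0],
    [0,0,0,-0.7,0],
    [0,0,0,-0.3,0],
    [0,0,0,0,0],
    [0,0,0,0,0],
  ],
)

```text
time: 47.25
tool_pos: [0.3582, 0.2581, 0.2232]
tool_rot: [3.141, -0.001, 1.454]
contact_force: [0.6, -0.2, -3.2]
opening: 0.0279
```

```bash
python3 - <<'E'
from h import *
d=snap('wrist','w22.png');o=sensors.observe();print(o['tool_pos'],o['tool_rot'],o['contact_force'],o['opening'])
d=snap('side');cv2.imwrite('pics/s22.png',cv2.resize(d['pixels'][70:230,90:270],None,fx=3.7,fy=3.7,interpolation=cv2.INTER_CUBIC))
E
```

```text
[0.35827124 0.25823843 0.22338157] [ 3.14004634e+00 -8.96656942e-04  1.45429827e+00] [ 0.03962586  0.42149262 -3.69727168] 0.027501936582128066
```

View pics/w22.png

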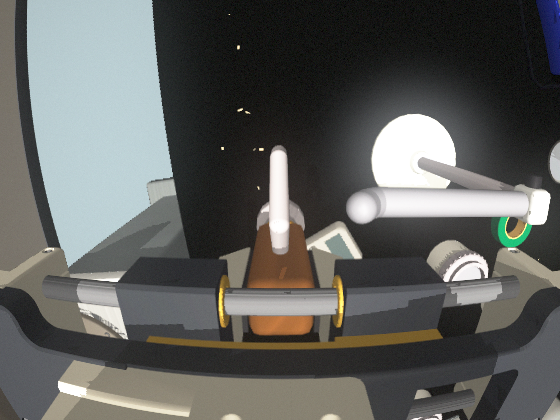

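View pics/s22.png

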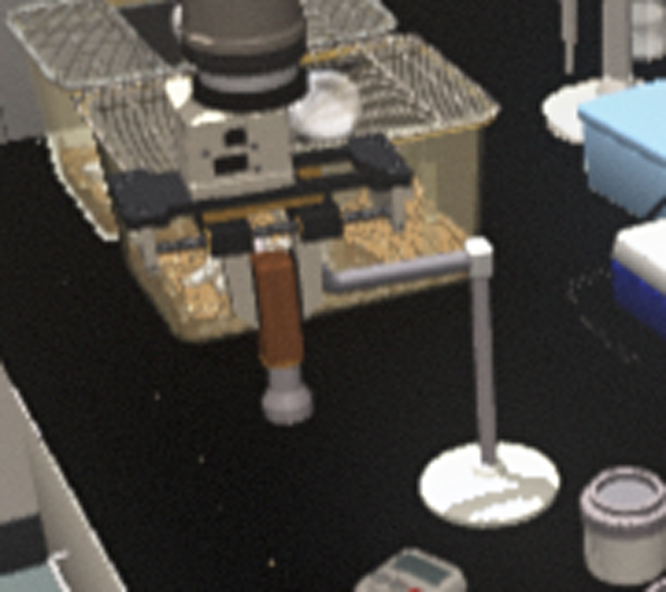

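Request:
step_arm(
  series=[
    [0,0.3,-0.036,-0.06,0],
    [0,0.3,-0.036,0,0],
    [0,0.3,-0.036,0,0],
    [0,0.3,-0.036,0,0],
    [0,0.3,-0.036,0,0],
    [0,0,0,0,0],
  ],
)

```text
time: 47.95
tool_pos: [0.3964, 0.2534, 0.2209]
tool_rot: [3.141, -0.0, 1.454]
contact_force: [-1.0, -0.5, -3.4]
opening: 0.0281
```

```bash
python3 - <<'E'
from h import *
d=snap('wrist','w23.png');o=sensors.observe();print(o['tool_pos'],o['tool_rot'],o['contact_force'],o['opening'])
E
```

```text
[0.39563691 0.25346481 0.22079639] [-3.14136094e+00  1.64553444e-04  1.45376638e+00] [ 0.24696642  0.69917265 -3.14373881] 0.02768193283980772
```

View pics/w23.png

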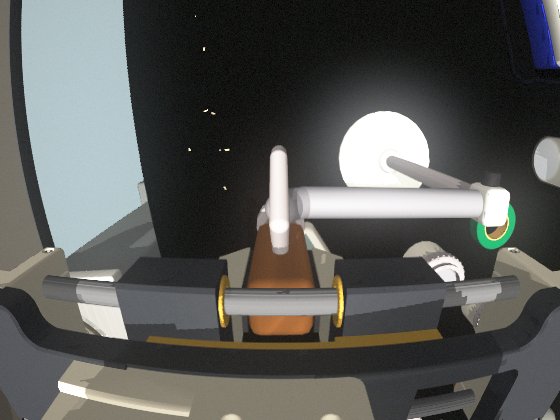

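Request:
step_arm(
  series=[
    [0,0.3,-0.036,0,0],
    [0,0.3,-0.036,0,0],
    [0,0.3,-0.036,0,0],
    [0,0.3,-0.036,0,0],
    [0,0.13,-0.016,0,0],
    [0,0,0,0,0],
  ],
)

```text
time: 48.6
tool_pos: [0.4289, 0.2495, 0.2208]
tool_rot: [-3.142, 0.0, 1.454]
contact_force: [-0.1, 0.2, -3.9]
opening: 0.0276
```

```bash
python3 - <<'E'
from h import *
d=snap('wrist','w24.png');o=sensors.observe();print(o['tool_pos'],o['tool_rot'],o['contact_force'],o['opening'])
d=snap('side');cv2.imwrite('pics/s24.png',cv2.resize(d['pixels'][70:230,90:270],None,fx=3.7,fy=3.7,interpolation=cv2.INTER_CUBIC))
E
```

```text
[0.42852287 0.24952573 0.22083438] [-3.14125395e+00  1.33894685e-04  1.45408740e+00] [-0.0356162   0.46104249 -3.43417211] 0.027806077785147758
```

View pics/w24.png

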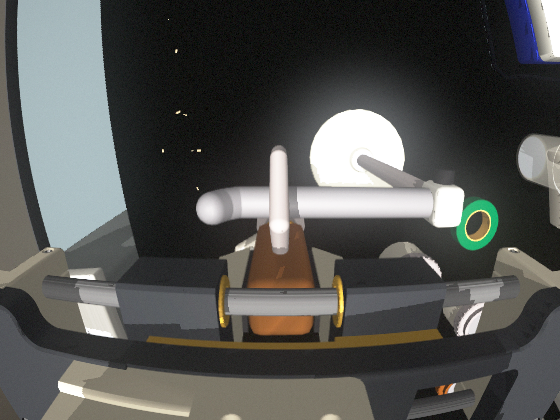

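View pics/s24.png

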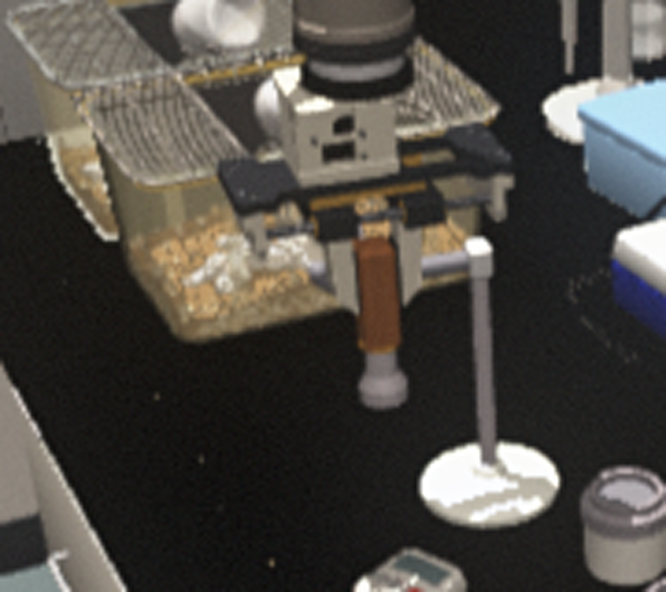

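Request:
step_arm(
  series=[
    [0,0,0,-0.2,0],
    [0,0,0,-0.2,0],
    [0,0,0,-0.2,0],
    [0,0,0,-0.08,0],
    [0,0,0,0,0],
  ],
)

```text
time: 49.2
tool_pos: [0.4282, 0.2496, 0.2035]
tool_rot: [-3.141, 0.0, 1.454]
contact_force: [-0.0, 0.2, -2.5]
opening: 0.0279
```

Request:
step_arm(
  series=[
    [0,0,0,-0.06,0],
    [0,0,0,0,0],
  ],
)

```text
time: 49.4
tool_pos: [0.4286, 0.2497, 0.2029]
tool_rot: [3.141, -0.0, 1.454]
contact_force: [-1.0, 0.7, -1.2]
opening: 0.0278
```

Request:
step_arm(
  series=[
    [0,0,0,-0.05,0],
    [0,0,0,0,0],
  ],
)

```text
time: 49.6
tool_pos: [0.4287, 0.2498, 0.2025]
tool_rot: [3.14, -0.001, 1.455]
contact_force: [-3.2, -1.3, 6.6]
opening: 0.0279
```

Request:
step_arm(
  series=[
    [0.33,0,0,0.01,0],
    [0.36,0,0,0,0],
    [0.4,0,0,0,0],
    [0.5,0,0,0,0],
    [0.6,0,0,0,0],
    [0.6,0,0,0,0],
    [0.6,0,0,0,0],
    [0.6,0,0,0,0],
    [0.6,0,0,0,0],
    [0.6,0,0,0,0],
  ],
)

```text
time: 50.6
tool_pos: [0.4284, 0.2496, 0.2015]
tool_rot: [3.141, 0.0, 1.454]
contact_force: [-0.2, 0.4, 0.0]
opening: 0.0549
```

```bash
python3 - <<'E'
from h import *
d=snap('wrist','w25.png');o=sensors.observe();print(o['tool_pos'],o['tool_rot'],o['contact_force'],o['opening'])
d=snap('side');cv2.imwrite('pics/s25.png',cv2.resize(d['pixels'][70:230,90:270],None,fx=3.7,fy=3.7,interpolation=cv2.INTER_CUBIC))
E
```

```text
[0.4284605  0.24959375 0.20146432] [3.14153385e+00 4.38149982e-05 1.45440122e+00] [-0.82039959  0.18430777 -0.44359007] 0.05493683346508653
```

View pics/w25.png

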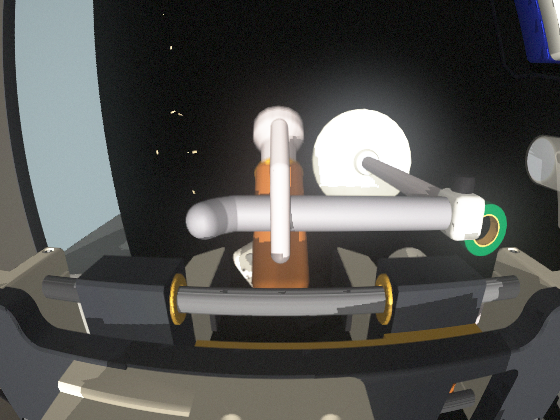

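View pics/s25.png

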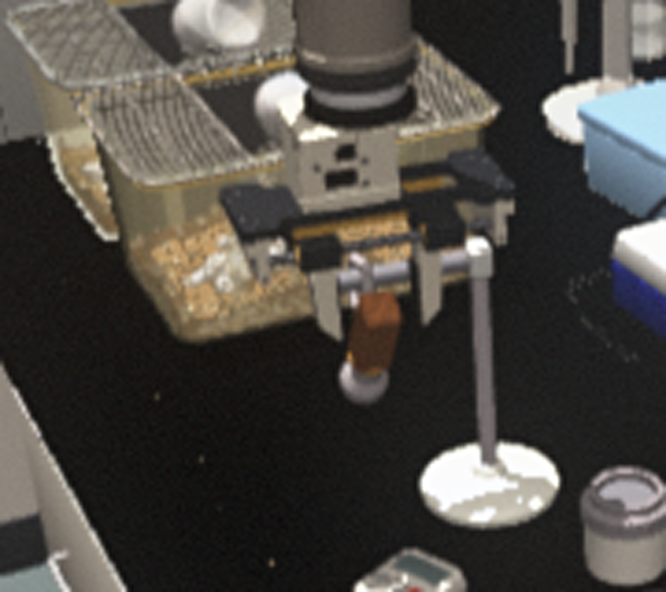

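Request:
step_arm(
  series=[
    [0.6,0,0,0.3,0],
    [0.6,0,0,0.5,0],
    [0.6,0,0,0.8,0],
    [0.6,0,0,0.8,0],
    [0.6,0,0,0.8,0],
    [0.6,0,0,0.8,0],
    [0.6,0,-0.5,0,0],
    [0.6,0,-0.5,0,0],
    [0.6,0,-1,0,0],
    [0.6,0,-1,0,0],
    [0.6,0,-1,0,0],
    [0.6,0,-1,0,0],
  ],
)

```text
time: 51.9
tool_pos: [0.4275, 0.1226, 0.3002]
tool_rot: [-3.139, 0.001, 1.454]
contact_force: [0.6, 0.4, 0.2]
opening: 0.0548
```

Request:
step_arm(
  series=[
    [0.6,0,-1,0,0],
    [0.6,0,-1,0,0],
    [0.6,0,0,0,0],
    [0.6,0,0,0,0],
    [0.6,0,0,0,0],
    [0.6,0,0,0,0],
    [0.6,0,0,0,0],
    [0.6,0,0,0,0],
    [0.6,0,0,0,0],
    [0.6,0,0,0,0],
    [0.6,0,0,0,0],
    [0.6,0,0,0,0],
  ],
)

```text
time: 53.1
tool_pos: [0.4284, 0.0746, 0.3015]
tool_rot: [3.142, 0.0, 1.454]
contact_force: [0.0, 0.7, 0.8]
opening: 0.0551
```

```bash
python3 - <<'E'
from h import *
d=snap('wrist','w26.png');o=sensors.observe();print(o['tool_pos'],o['tool_rot'],o['contact_force'],o['opening'])
d=snap('side','s26.png');cv2.imwrite('pics/s26c.png',cv2.resize(d['pixels'][120:360,140:400],None,fx=2.5,fy=2.5,interpolation=cv2.INTER_CUBIC))
E
```

```text
[0.42845962 0.07458604 0.3014934 ] [3.14148063e+00 2.52042176e-05 1.45434776e+00] [-0.07546016 -0.33568378 -0.47151067] 0.05528454747866396
```

View pics/w26.png

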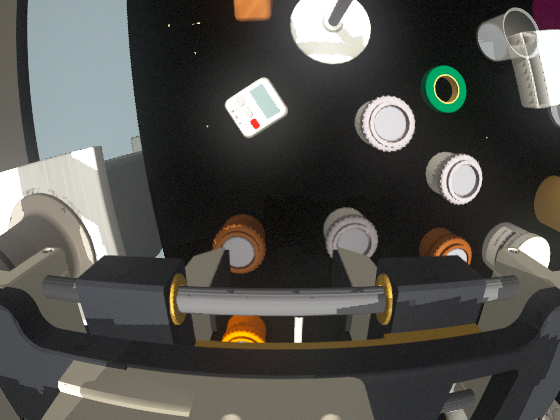

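View pics/s26c.png

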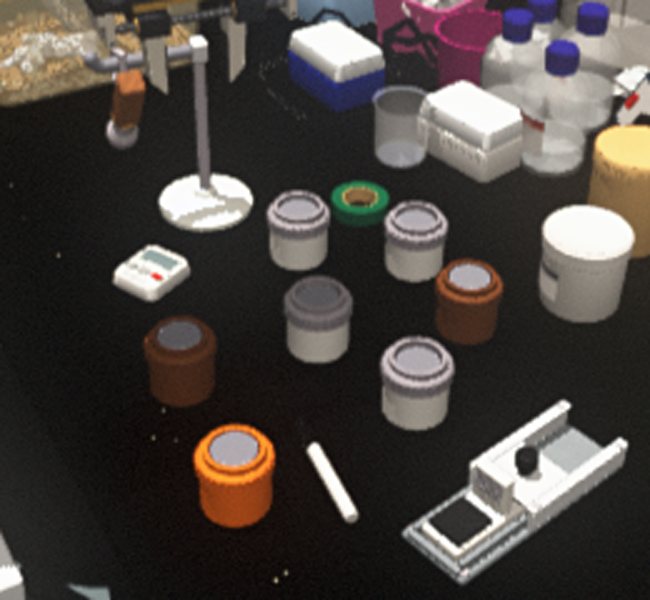

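Request:
step_arm(
  series=[
    [0.6,0,0,0,0],
    [0.6,0,0,0,0],
    [0.6,0,0,0,0],
    [0.6,0,0,0,0],
    [0.6,0,0,0,0],
    [0.6,0,0,0,0],
    [0.6,0,0,0,0],
    [0.6,0,0,0,0],
    [0.6,0,0,0,0],
    [0.6,0,0,0,0],
    [0.6,0,0,0,0],
    [0.6,0,0,0,0],
  ],
)

```text
time: 54.4
tool_pos: [0.4285, 0.0746, 0.3015]
tool_rot: [3.142, 0.0, 1.454]
contact_force: [0.2, 0.0, 0.6]
opening: 0.0552
```

```bash
python3 - <<'E'
from h import *
old=load('side');d=snap('side','s27.png');
df=cv2.absdiff(old['pixels'],d['pixels'])[120:200,160:220].max(-1);print('diff stamp region',df.max(),(df>25).sum())
q=cloud(d)
for n,c in dict(A=(.671,.057),B=(.568,.136),C=(.5393,-.002),D=(.5478,-.139),brown=(.657,-.06),brown2=(.365,-.004)).items():
    u,v=proj(d,[[*c,.0635]],False)[0].round().astype(int)
    r=np.hypot(q[...,0]-q[v,u,0],q[...,1]-q[v,u,1]); b=(r<.012)&(q[...,2]>.05); ring=(r>.026)&(r<.036)&(q[...,2]>.05)
    print(n,(u,v),'button z',np.median(q[b][:,2]).round(4),'max ring',np.percentile(q[ring][:,2],85).round(4))
K=(q[...,2]>.05)&(q[...,0]>.38)&(q[...,0]<.47)&(q[...,1]>.2)&(q[...,1]<.38)&(q[...,2]<.19);print('stamp',q[K].min(0),q[K].max(0))
E
```

```text
diff stamp region 137 100
A (np.int64(306), np.int64(207)) button z 0.0604 max ring 0.0651
B (np.int64(259), np.int64(202)) button z 0.0605 max ring 0.0647
C (np.int64(274), np.int64(232)) button z 0.0629 max ring 0.0646
D (np.int64(306), np.int64(262)) button z 0.0603 max ring 0.0662
brown (np.int64(326), np.int64(231)) button z 0.0651 max ring 0.0653
brown2 (np.int64(212), np.int64(254)) button z 0.0651 max ring 0.6231
stamp [0.41256546 0.2321742  0.09300079] [0.45112599 0.32592866 0.18875797]
```

```bash
python3 - <<'E'
from h import *
a=snap('side');qs=cloud(a)
for n,c in dict(A=(306,207),B=(259,202),C=(274,232),D=(306,262)).items():
    u,v=c;print(n,np.round(qs[v-9:v+10:3,u,2],4))
w=snap('wrist','w28.png');q=wcloud(w)
for n,c in dict(A=(.671,.057),B=(.568,.136),C=(.5393,-.002)).items():
    u,v=proj(w,[[*c,.0615]])[0].round().astype(int);print(n,(u,v),np.nanmedian(q[v-4:v+5,u-4:u+5,2]).round(4))
cv2.imwrite('pics/s28.png',cv2.resize(a['pixels'][110:260,150:330],None,fx=4,fy=4,interpolation=cv2.INTER_CUBIC))
E
```

```text
A [0.0003 0.0641 0.0588 0.0605 0.0629 0.0604 0.0571]
B [-0.0017 -0.003   0.0623  0.0608  0.06    0.0637  0.0549]
C [-0.001  -0.0035 -0.0016  0.0673  0.0634  0.0603  0.0654]
D [-0.0039  0.0661  0.0622  0.0574  0.0609  0.0616  0.0615]
A (np.int64(463), np.int64(180)) 0.0613
B (np.int64(390), np.int64(123)) 0.0613
C (np.int64(373), np.int64(234)) 0.0605
```

View pics/s28.png

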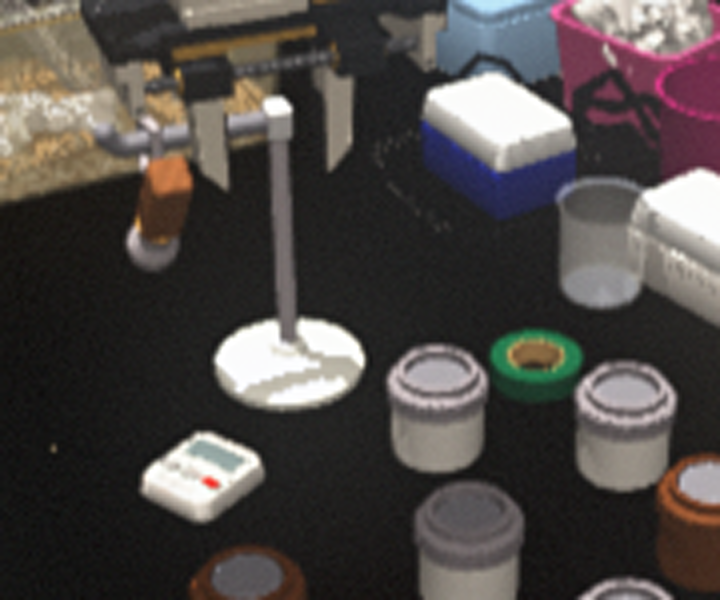

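Request:
step_arm(
  series=[
    [0.6,0,0,0,0],
    [0.6,0,0,0,0],
    [0.6,0,0,0,0],
    [0.6,0,0,0,0],
    [0.6,0,0,0,0],
    [0.6,0,0,0,0],
    [0.6,0,0,0,0],
    [0.6,0,0,0,0],
    [0.6,0,0,0,0],
    [0.6,0,0,0,0],
    [0.6,0,0,0,0],
    [0.6,0,0,0,0],
  ],
)

```text
time: 55.75
tool_pos: [0.4285, 0.0746, 0.3015]
tool_rot: [3.141, -0.0, 1.454]
contact_force: [0.8, -0.3, -0.2]
opening: 0.0551
```

```bash
python3 - <<'E'
from h import *
P=[]
for i in range(5):
    a=snap('side');x=a['pixels'][120:185,170:205].astype(int)
    m=(x[...,2]-x[...,0]>40);v,u=np.nonzero(m);P.append((u.mean(),v.mean(),m.sum()))
    w=snap('wrist')
print(np.round(P,2))
q=cloud(a)
k=(q[...,2]>.058)&(q[...,2]<.075)&(np.hypot(q[...,0]-.539,q[...,1])<.06)
print('C',cv2.minEnclosingCircle(q[k][:,:2].astype(np.float32)*1000))
E
```

```text
[[ 16.19  24.26 393.  ]
 [ 16.25  24.1  393.  ]
 [ 16.34  24.07 392.  ]
 [ 16.41  24.17 384.  ]
 [ 16.46  24.31 388.  ]]
C ((511.457763671875, -15.927250862121582), 33.75838088989258)
```

Request:
step_arm(
  series=[
    [0.6,0,0,0,0],
    [0.6,0,0,0,0],
    [0.6,0,0,0,0],
    [0.6,0,0,0,0],
    [0.6,0,0,0,0],
    [0.6,0,0,0,0],
    [0.6,0,0,0,0],
    [0.6,0,0,0,0],
    [0.6,0,0,0,0],
    [0.6,0,0,0,0],
    [0.6,0,0,0,0],
    [0.6,0,0,0,0],
  ],
)

```text
time: 57.45
tool_pos: [0.4285, 0.0746, 0.3015]
tool_rot: [3.142, 0.0, 1.454]
contact_force: [-1.3, 0.3, 0.7]
opening: 0.0551
```

Request:
step_arm(
  series=[
    [0.6,0,0,0,0],
    [0.6,0,0,0,0],
    [0.6,0,0,0,0],
    [0.6,0,0,0,0],
    [0.6,0,0,0,0],
    [0.6,0,0,0,0],
    [0.6,0,0,0,0],
    [0.6,0,0,0,0],
    [0.6,0,0,0,0],
    [0.6,0,0,0,0],
    [0.6,0,0,0,0],
    [0.6,0,0,0,0],
  ],
)

```text
time: 58.65
tool_pos: [0.4285, 0.0746, 0.3015]
tool_rot: [3.141, -0.0, 1.454]
contact_force: [0.6, -0.9, -0.2]
opening: 0.0552
```

```bash
python3 - <<'E'
from h import *
P=[]
for i in range(6):
    a=snap('side');x=a['pixels'][120:185,170:205].astype(int)
    m=(x[...,2]-x[...,0]>40);v,u=np.nonzero(m);P.append((u.mean(),v.mean()))
    w=snap('wrist')
print(np.round(P,2))
print(hand_in())
E
```

```text
[[16.43 24.36]
 [16.34 24.01]
 [16.42 24.4 ]
 [16.27 24.31]
 [16.28 24.13]
 [16.28 24.46]]
the job is handed in; nothing more can be done
None
```

I finished the whole job and handed it in at about 59 s of robot time; the hand-in gives no verdict.

- **Cartridge and cover:** I slid the cover back, turned the cartridge end for end so the fresh pad is at the front, seated it in the channel and closed the cover against its stop.
- **Stamping:** I inked the stamp on the middle of the fresh pad at about 12 N. I then pressed all four white pots to the end of the button's travel, each at about 18 N.
- **Stamp:** It hangs by its side handle on the hook, and the gripper is well clear of everything.

**Last checks:**
- **Buttons:** All four were recessed. Their tops measured about 60–61 mm, against about 65 mm on an unpressed brown look-alike.
- **Middle pot:** One noisy side-camera reading gave 62.9 mm for the middle pot's button. The wrist camera read 60.5 mm. That pot had been nudged about 3 cm after its press, inside the 80 mm limit, and it was still upright.
- **Stamp at rest:** It showed no visible motion beyond pixel noise, with its lowest point about 9 cm above the worktop.
- **Bystanders:** The timer, tape roll, marker and look-alikes looked unmoved in the pictures. I did not measure their positions again.

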